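# Offer up the heat sink over the bare power brick

## Task

One of the two power bricks on the converter unit still lacks its heat sink: pull open the top drawer of the bench cabinet, take out the long heat sink (leave the small one in the drawer) and carry it over to the bare brick. Finish while still holding it in the gripper, level and still, about 10 mm above the tips of the brick's four studs with its four corner holes lined up over them, so that I can check the line-up before it goes down. The pad on the brick sticks at first touch, so neither the heat sink nor the gripper may touch anything on the unit, and the other things on the bench stay where they are.

Things in the scene. Friction and masses are not known exactly. Their poses are not given: they have to be found in the camera images.
- cabinet_front (a point): Middle of the top front edge of the fixed grey steel bench-top cabinet (280 deep, 320 wide, 150 high, two white drawer fronts): in the plane of the shut drawers' faces, 150 above the bench. Its -x axis points out of the front, the way the drawer opens; y along the front. Only the top drawer opens.
- drawer (a joint): Top drawer of the cabinet, how far it is pulled out in m: 0 shut, 0.21 at its stop; at the start 0 to 0.015. Light friction (about 1.5 N); it stays where left. Open about 0.165 or more, so that fingers have room between the long heat sink and the cabinet's top plate, whose front edge is 15 mm behind the plane of the shut drawers' faces.
- drawer_handle (a point): Middle of the top drawer's handle: a round steel bar 11 thick and 120 long, along its y axis, 35 in front of the drawer front and 112 above the bench (38 below the cabinet's top); it moves with the drawer. Held by a 8 mm rod near each end. Axes as cabinet_front's.
- drawer_floor (a point): Point on the top drawer's inner floor, 85 above the bench, midway between its sides and 58.5 behind the inner face of the drawer's front wall; inside about 237 deep (x) x 280 wide (y), walls 4 thick with tops 44 above this floor; the white drawer front is 15 thick, its top edge 58 above this floor. Moves with the drawer; axes as cabinet_front's.
- heatsink: The long heat sink: plain aluminium, loose, 0.2 to 0.32 kg. Base plate 117 (x) x 61 (y) x 6 with 6 mm corner holes at x +-50.8, y +-25.4; on its middle a block of straight fins 117 (x) x 40 (y) x 36 high (42 in all) to grip by its flat outer sides. Origin: centre of the underside, z up. Starts flat in the drawer's left or right half, long axis roughly along its width. A half turn is the same.
- small_sink: Small square pin-fin heat sink, plain aluminium, 45 x 45 x 25, loose in the other half of the drawer; not wanted, it stays in the drawer. Origin: centre of its underside.
- unit: The converter unit, fixed: copper-coloured base plate 240 (x) x 280 (y), top 72 above the bench, on blue foam blocks, with a circuit board (top 76) and parts. Origin: centre of its underside, on the bench; axes along the plate's sides. Tallest: four black capacitors 35 across at y = +110, x -75 to +75, tops 137 above the bench. Parts at x about +90 reach 103, at x about -102 reach 86.
- brick: The bare power brick, fixed on the unit's board in one of two bays (the fitted brick is in the other, 105 mm away along the unit's y): flat black module 117 (x) x 61 (y) x 12.7 high with a metal top and a grey pad, and a thin upright stud in each corner. Origin: centre of its underside, 76 above the bench; sides parallel to the unit's.
- brick_studs (a point): Middle of the bare brick's four studs, at the height of their tips (100.7 above the bench). Studs are 4 thick, at x +-50.8, y +-25.4 from here, and stand 12 above the brick's top. Axes as the brick's: x along its length, z up.
- done_brick: The other brick, already fitted with the same kind of heat sink; fixed, 117 x 61, its fins reach 131 above the bench. Origin: centre of its underside, 76 above the bench.
- bowl: Black parts bowl, 104 across, 40 high, loose on the bench; to be left alone. Origin: centre of its underside.
- driver: Electric screwdriver lying on the bench, 220 long, 42 thick, loose; to be left alone. Origin: underside, near its middle.
- spare_cap: Spare capacitor, black can 35 across and 64 high, standing loose on the bench; to be left alone. Origin: centre of its underside.

How it is judged:
On the way, in this order (a step that is already met when the one before it is completed fails the run):
1. the top drawer is pulled open (value of joint drawer above 0.12 m), for 0.2 s.
2. the long heat sink is lifted clear of the drawer (height (world z) of heatsink above 0.13 m and contact force between the fingers and heatsink above 1 N), for 0.2 s.
At the end, for the whole second after the job is handed in: Held by the gripper alone and still: underside 3 to 18 mm above the bare brick's stud tips, centre within 4 mm of the studs' middle along each brick axis, long axis within 0.08 rad of the brick's, level within 0.08 rad, touching nothing of the unit; small heat sink in the drawer (z of heatsink in the frame of brick_studs between 0.003 and 0.018 m and x of heatsink in the frame of brick_studs between -0.004 and 0.004 m and y of heatsink in the frame of brick_studs between -0.004 and 0.004 m and angle between the x axis of heatsink and the x axis of brick_studs, either way round below 0.08 rad and angle between heatsink's own z axis and vertical below 0.08 rad and linear speed of heatsink below 0.02 m/s and angular speed of heatsink below 0.15 rad/s and contact force between the fingers and heatsink above 1 N and contact force between heatsink and unit below 0.2 N and contact force between heatsink and brick below 0.2 N and contact force between heatsink and done_brick below 0.2 N and horizontal distance between small_sink and drawer_floor below 0.2 m and z of small_sink in the frame of drawer_floor below 0.02 m); the arm keeps its last pose, push and grip.
It fails at once if the heat sink touches something on the unit (contact force between heatsink and unit above 0.5 N or contact force between heatsink and brick above 0.5 N or contact force between heatsink and done_brick above 0.5 N).
It fails at once if the gripper or arm touches something on the unit (contact force between any of the fingers, the arm and unit above 0.5 N or contact force between any of the fingers, the arm and brick above 0.5 N or contact force between any of the fingers, the arm and done_brick above 0.5 N).
It fails at once if a thing on the bench that should be left alone is moved (more than 30 mm) (distance of any of bowl, driver, spare_cap from where it was at the start of the episode above 0.03 m).
It also fails if it takes over 54 s, if anything falls off the work surface, if the arm or the gripper's body presses on something with over 40 N, if the wrist force passes 120 N, or if a joint passes its speed limit or range.

## Robot

A 6-joint arm with a two-finger parallel gripper is mounted at the origin on the work surface. World frame = base frame: x ahead of the robot, y to its left, z up, the work surface at z = 0. Lengths are in m, angles in rad, forces in N, time in s.
With the tool pointing down it reaches from about 0.4 to 0.825 m from the base axis. Payload 7 kg.
Tool frame: the origin (TCP) lies on the centre line of the jaws, within the pads' length; the fingertips stand 25 mm ahead of it and the grasp point (between the pads) lies 6 mm ahead of it; z points along the fingers, y is the direction in which the jaws open and shut (so a half turn about z gives the same grasp; the last joint's range is limited). The gripper opens to 85 mm and grips with 20 to 120 N. Pads are 22 mm wide; open, the fingers measure 114 mm over their backs; the gripper's body (76 mm by 85 mm) begins 54 mm behind the grasp point. The pads swing forward as they close: fully open they stand 13 mm farther back than shut.
Start: joints at [-0.817, 0.359, 0.012, 0, -1.224, -0.288], TCP at [0.303, -0.603, 0.256] pointing down, gripper open.
Joint ranges: [-3.07, 3.07], [-1.43, 2.12], [-1.02, 1.25], [-3.03, 1.67], [-3.05, -0], [-3.03, 3.03]. Speed limits (rad/s): [2.39, 2.39, 3.01, 3.14, 3.14, 3.14].

## Interface

Orientations are given as a rotation vector (axis times angle).
In Python, from bench import monitor, read_camera, arm gives the robot as it stands.
- The arm moves only by the tool jog_arm, never from a script. Its arguments are lists of equal length, an entry for each row: "claw": the opening, from 0 (shut) to 1 (fully open); "dp": the shift along the tool's x, y, z in mm, a list of three; "dr": the turn, a rotation vector about the tool's x, y, z in rad, a list of three. A call has 1 to 12 rows; each row shifts and turns the commanded pose from where the row before left it, along the tool's axes as they then stand; what a row does not reach is not made up. A row lasts 1/12 s, in which the tool goes at most 41.7 mm and 7.16 degrees, less where a joint would pass 70% of its speed; a pose out of reach is approached as far as the arm can. A call with a gripper value outside its range is refused whole. The fingers move at their own pace and stop on an object; "force" is the grip in N (left out, the last holds). Time passes only in rows, so rows that do not move let the fingers close. It gives the time, the measured TCP pose, the force and the opening at its end, in the units of the state.
- monitor.read_state(): the state, without advancing time (a new reading comes with each control period).
- read_camera(name): name is "side" or "top" or "wrist"; returns a dict with "frame" (480x640x3 uint8, red, green, blue), "camera_matrix" (3x3 intrinsics, pixels), "k1" (the pictures are not rectified: a ray, as slopes to the right and down, at radius r is drawn at 1 + k1 r^2 times it, then the intrinsics apply), "rvec" (rotation vector, rad) and "tvec" (3), from world to camera coordinates, as OpenCV has them; the wrist camera has in their place "T_tool_cam" (4x4, takes a point from camera to tool coordinates, whose origin is the TCP and whose axes are the flange's). Camera axes: x right, y down, z forward; pixel columns grow to the right and rows downward; lengths in m; the calibration is good to about 2 mm. A picture is of the moment at which its call begins: read the wrist's pose just before it. There is no depth.
- arm.job_done(): hands the job in, once; it reports no verdict.
The state is a dict: "time": time; "qpos": joint angles; "dq": joint speeds; "joint_torque": joint torques, N m; "position": TCP position; "eef_rot": TCP orientation; "ft_force": force on the tool from outside, world axes, zero at the start; "moment": the same for the moment, N m; "gripper_width": finger opening in m.
Only numpy, scipy, OpenCV 4.12 (cv2) and the standard library are available. Lean on these libraries where they do the work, as an engineer would, in place of code of your own. Each camera call takes 0.05 s, during which the arm holds its last target.

## Working session

There is one attempt and no reset: what is moved stays moved. The work goes in short steps, Python scripts to look and compute and a tool call to move; the robot and the scene stay as the last step left them, time stands still between calls to the robot, and variables do not carry over. Pictures are saved under pics/ and viewed, and the job is handed in when it is done.

Besides the shell and the picture viewer there is one more tool, called after "Emit:" as name(argument=value, ...) on one line, values as JSON. jog_arm: Moves the arm, as the interface text tells. Its arguments: {"type":"object","properties":{"claw":{"type":"array"},"dp":{"type":"array"},"dr":{"type":"array"},"force":{"type":"number"}},"required":["claw","dp","dr"]}

```bash
ls; mkdir -p pics
python3 - <<'E'
from bench import monitor, read_camera, arm
import cv2
s=monitor.read_state()
for k in s: print(k,s[k])
for n in ['side','top','wrist']:
    c=read_camera(n); cv2.imwrite(f'pics/{n}0.png',c['frame'][...,::-1])
    print(n,{k:(v.tolist() if hasattr(v,'tolist') else v) for k,v in c.items() if k!='frame'})
E
```

```text
pics
time 0.0
qpos [-8.16923799e-01  3.59381586e-01  1.10697661e-02 -3.48078102e-04
 -1.22410593e+00 -2.88088083e-01]
dq [ 0.00082668  0.00332058  0.00067642 -0.00014183  0.00188387  0.00071408]
joint_torque [-5.54828512e-04 -5.83319807e+01  2.93403912e+01  6.93652421e+00
 -6.04857210e-03  4.76222692e-05]
position [ 0.30293397 -0.60271422  0.2553722 ]
eef_rot [ 7.24754305e-01 -3.05631192e+00 -2.46449459e-03]
ft_force [-0.29914989 -0.2474282  -0.54985345]
moment [ 0.02574352 -0.01181636  0.08411784]
gripper_width 0.08528984237688259
side {'camera_matrix': [[596.3056687620548, 0.0, 318.04067527703137], [0.0, 596.3056687620548, 240.4466893965616], [0.0, 0.0, 1.0]], 'k1': -0.07461231985433053, 'rvec': [0.4248664471425527, -2.745338086862991, 1.1487629552123106], 'tvec': [0.4998120509046962, 0.23313872231007063, 1.3549756799318744]}
top {'camera_matrix': [[545.7458160220145, 0.0, 325.45408498311014], [0.0, 545.7458160220145, 233.2324139430655], [0.0, 0.0, 1.0]], 'k1': 0.05685374199070532, 'rvec': [2.123695650628263, -2.164426536252459, 0.15657323132577772], 'tvec': [-0.03457038494961544, 0.5272121869826404, 1.539697943007417]}
wrist {'camera_matrix': [[382.9086907695418, 0.0, 316.1541381014977], [0.0, 382.9086907695418, 237.73015010574323], [0.0, 0.0, 1.0]], 'k1': -0.08045725240308105, 'T_tool_cam': [[0.0004765444803378555, -0.9493395893293924, -0.3142516778590993, 0.08078353719309807], [0.9999998861025724, 0.0004607181031785436, 0.00012463415138876024, -0.0009356563889797442], [2.646130284807666e-05, -0.3142517014603585, 0.9493397007547245, -0.11941883438766593], [0.0, 0.0, 0.0, 1.0]]}
```

View pics/side0.png

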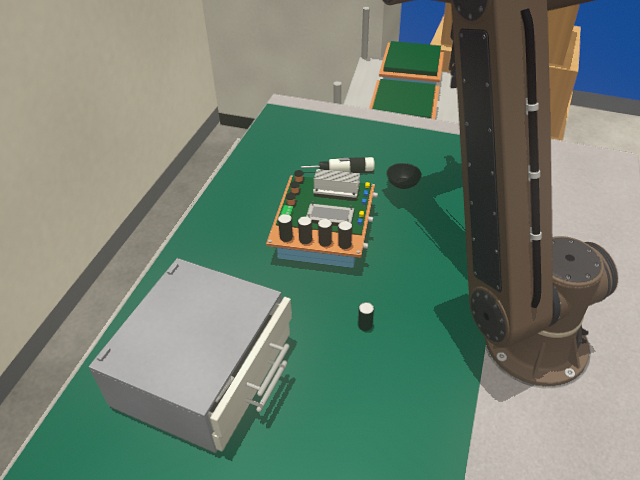

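View pics/top0.png

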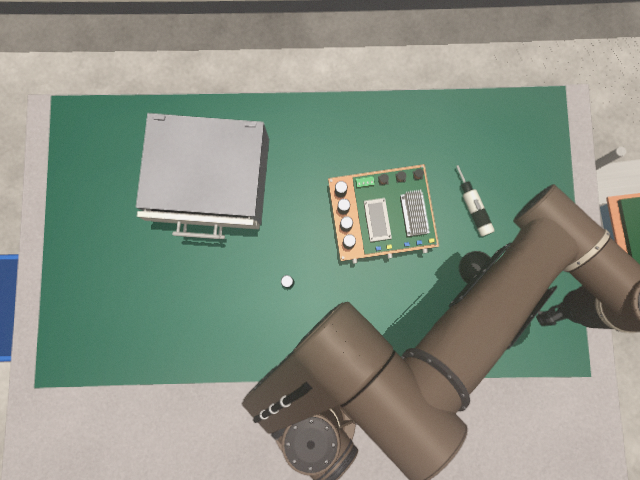

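View pics/wrist0.png

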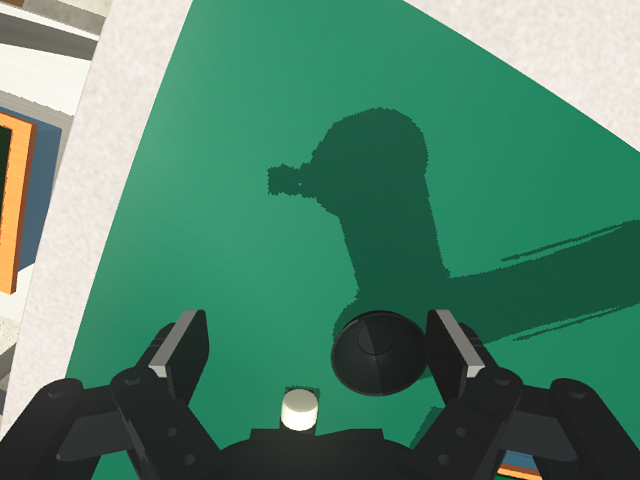

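```bash
cat > h.py <<'E'
import numpy as np, cv2
from bench import monitor, read_camera, arm
from scipy.spatial.transform import Rotation as R
def cam(n):
    s=monitor.read_state(); c=read_camera(n)
    K=np.array(c['camera_matrix']);k1=c['k1']
    if n=='wrist':
        T=np.eye(4);T[:3,:3]=R.from_rotvec(s['eef_rot']).as_matrix();T[:3,3]=s['position']
        T=np.linalg.inv(T@np.array(c['T_tool_cam']))
        rv=R.from_matrix(T[:3,:3]).as_rotvec();tv=T[:3,3]
    else: rv=np.array(c['rvec']);tv=np.array(c['tvec'])
    d=np.array([k1,0,0,0,0.]);
    return dict(K=K,d=d,rv=rv,tv=tv,f=c['frame'][...,::-1].copy())
def proj(c,P): return cv2.projectPoints(np.array(P,float).reshape(-1,3),c['rv'],c['tv'],c['K'],c['d'])[0].reshape(-1,2)
def unproj(c,px,z):
    n=cv2.undistortPoints(np.array(px,float).reshape(-1,1,2),c['K'],c['d']).reshape(-1,2)
    Rm=R.from_rotvec(c['rv']).as_matrix(); o=-Rm.T@c['tv']
    r=np.c_[n,np.ones(len(n))]@Rm
    t=(np.array(z)-o[2])/r[:,2]
    return o+t[:,None]*r
def crop(c,x0,y0,x1,y1,s,name,pts=None):
    f=c['f'].copy()
    im=cv2.resize(f[y0:y1,x0:x1],None,fx=s,fy=s,interpolation=cv2.INTER_CUBIC)
    if pts is not None:
        for p in np.array(pts): cv2.circle(im,tuple(int(v) for v in ((p-[x0,y0]+.5)*s)),3,(255,0,255),1)
    for x in range(x0-x0%-20 if False else (x0//20+1)*20,x1,20): cv2.putText(im,str(x),(int((x-x0+.5)*s),10),0,.4,(0,255,255),1);cv2.line(im,(int((x-x0+.5)*s),12),(int((x-x0+.5)*s),18),(0,255,255),1)
    for y in range((y0//20+1)*20,y1,20): cv2.putText(im,str(y),(0,int((y-y0+.5)*s)+4),0,.4,(0,255,255),1);cv2.line(im,(28,int((y-y0+.5)*s)),(34,int((y-y0+.5)*s)),(0,255,255),1)
    cv2.imwrite('pics/'+name,im)
E
python3 - <<'E'
from h import *
c=cam('top'); crop(c,125,100,285,250,5,'t_cab.png'); crop(c,320,155,450,270,5,'t_unit.png')
c=cam('side'); crop(c,80,250,310,450,3.4,'s_cab.png'); crop(c,260,150,390,270,5,'s_unit.png')
E
```

```text
(no output)
```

View pics/t_cab.png

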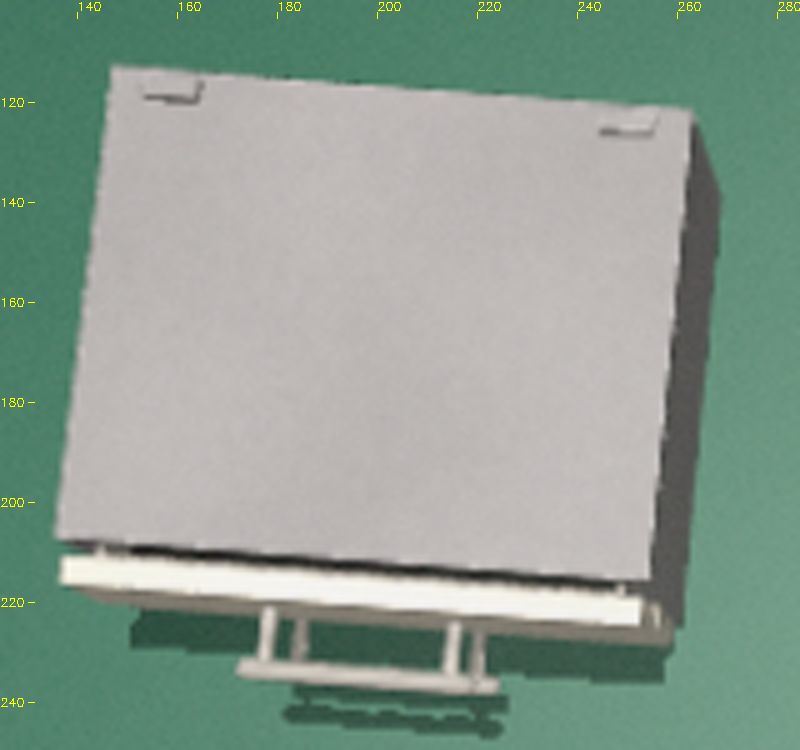

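View pics/t_unit.png

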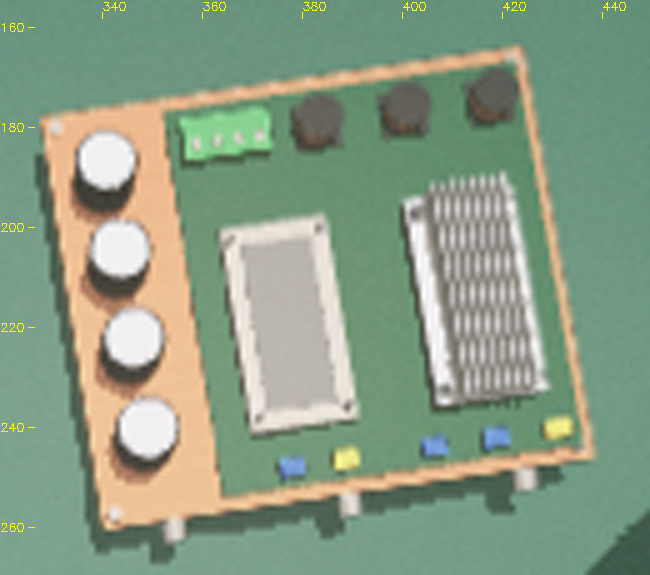

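View pics/s_cab.png

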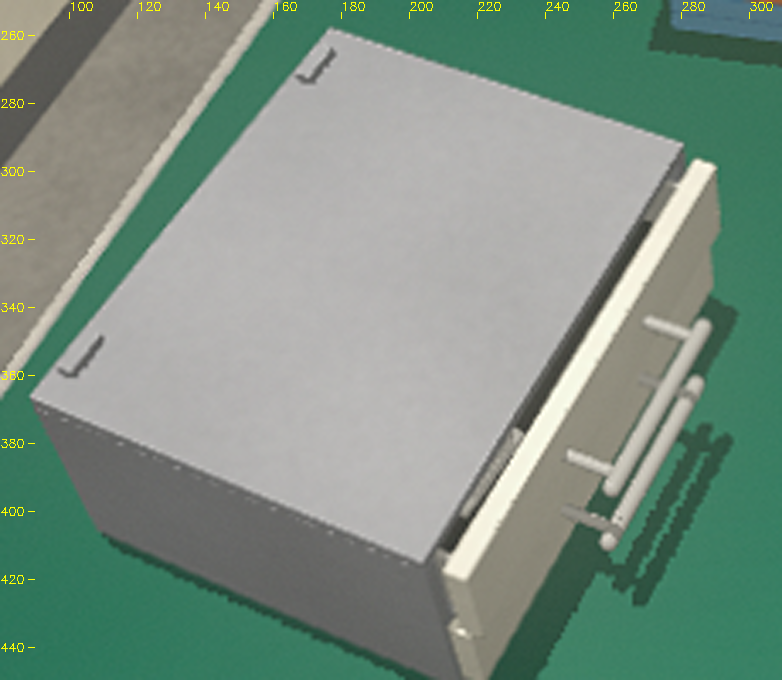

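View pics/s_unit.png

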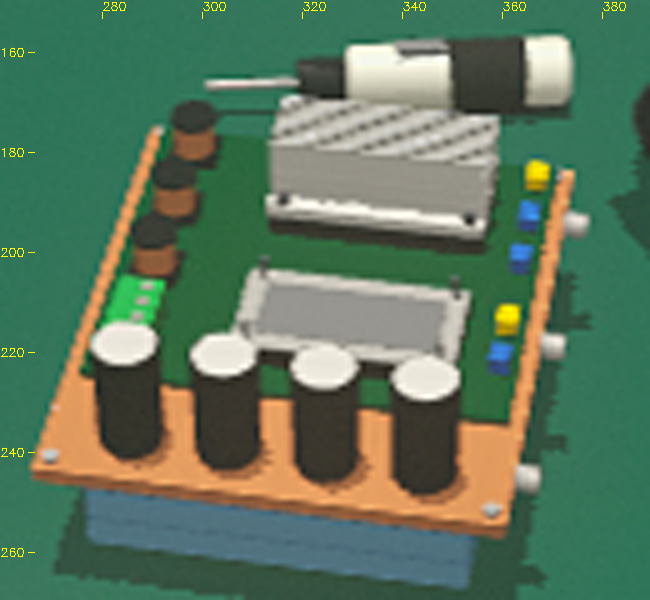

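Run:
```python
from h import *
np.set_printoptions(precision=4,suppress=True)
c=cam('top'); 
Rm=R.from_rotvec(c['rv']).as_matrix(); print('topcam',-Rm.T@c['tv'])
a=unproj(c,[[146.5,113],[263,122],[254.5,215.5],[136,207.5]],.15);print(a, [np.linalg.norm(a[i]-a[(i+1)%4]) for i in range(4)])
d=a[2]-a[3];print('front yaw y axis', np.degrees(np.arctan2(-d[0],-d[1])))
h=unproj(c,[[173,233],[223.5,237.5]],.114);print('handle',h,h.mean(0),np.linalg.norm(h[0]-h[1]))
# drawer front top edge outer corners
f=unproj(c,[[137,216.5],[253,225]],.143);print('front',f,f.mean(0),np.linalg.norm(f[0]-f[1]))
s=cam('side')
h=unproj(s,[[286.5,345.5],[259,394]],.114);print('handle side',h,h.mean(0),np.linalg.norm(h[0]-h[1]))
a=unproj(s,[[277,292],[201,414.5]],.15);print('cab side front',a)
# brick top corners z .0887
b=unproj(c,[[363.5,200.5],[384.5,198],[390.5,237.5],[369.5,240.5]],.0887);print('brick',b,b.mean(0),[np.linalg.norm(b[i]-b[(i+1)%4]) for i in range(4)])
u=unproj(c,[[328,178],[424,164],[438.5,245],[340,260]],.072);print('unit',u,u.mean(0),[np.linalg.norm(u[i]-u[(i+1)%4]) for i in range(4)])
st=unproj(s,[[310.5,201.5],[348.5,206]],.1007);print('studs side back',st)
```

```text
topcam [ 0.2947 -0.0448  1.6003]
[[0.8543 0.4421 0.15  ]
 [0.8239 0.1221 0.15  ]
 [0.562  0.1459 0.15  ]
 [0.5897 0.4636 0.15  ]] [np.float64(0.3214758019555302), np.float64(0.2629590667379976), np.float64(0.31888891419957194), np.float64(0.2654455810120879)]
front yaw y axis 4.986055534830058
handle [[0.524  0.3736 0.114 ]
 [0.5088 0.2356 0.114 ]] [0.5164 0.3046 0.114 ] 0.1388685025782809
front [[0.5664 0.4626 0.143 ]
 [0.5373 0.1509 0.143 ]] [0.5518 0.3067 0.143 ] 0.3131065798448508
handle side [[0.51   0.2522 0.114 ]
 [0.5215 0.3751 0.114 ]] [0.5157 0.3137 0.114 ] 0.12341012470277994
cab side front [[0.5667 0.1508 0.15  ]
 [0.5952 0.4662 0.15  ]]
brick [[ 0.6104 -0.1537  0.0887]
 [ 0.6164 -0.2132  0.0887]
 [ 0.5035 -0.226   0.0887]
 [ 0.4962 -0.1672  0.0887]] [ 0.5566 -0.19    0.0887] [np.float64(0.05974062868378036), np.float64(0.11362823062195417), np.float64(0.05930378432386212), np.float64(0.11501575356876007)]
unit [[ 0.6818 -0.0549  0.072 ]
 [ 0.7173 -0.3317  0.072 ]
 [ 0.482  -0.3619  0.072 ]
 [ 0.4447 -0.084   0.072 ]] [ 0.5814 -0.2081  0.072 ] [np.float64(0.27907356569742386), np.float64(0.23730402964343225), np.float64(0.28040613294453387), np.float64(0.2388153315240542)]
studs side back [[ 0.6115 -0.206   0.1007]
 [ 0.5112 -0.2178  0.1007]]
```

```bash
cat >> h.py <<'E'
def pose():
    s=monitor.read_state(); return np.array(s['position']),R.from_rotvec(s['eef_rot'])
def plan(target,yaw=None):
    """tool-frame dp (mm) to target with current orientation; yaw = wanted heading of tool y (rad)"""
    p,r=pose(); m=r.as_matrix()
    out={}
    if yaw is not None:
        # desired: z down, y heading yaw
        y=np.array([np.cos(yaw),np.sin(yaw),0]);z=np.array([0,0,-1.]);x=np.cross(y,z)
        rd=R.from_matrix(np.c_[x,y,z]); out['dr']=(r.inv()*rd).as_rotvec(); md=rd.as_matrix()
        out['dp_after_turn']=md.T@(np.array(target)-p)*1e3
    else: out['dp']=m.T@(np.array(target)-p)*1e3
    print(np.round(p,4),'xhead',np.round(np.degrees(np.arctan2(m[1,0],m[0,0])),2),'yhead',np.round(np.degrees(np.arctan2(m[1,1],m[0,1])),2),'tilt',np.round(m[:,2],4)); 
    for k in out: print(k,np.round(out[k],4))
E
python3 - <<'E'
from h import *
yaw=np.radians(-5)
plan([.516,.313,.22],yaw); plan([.516,.313,.22],yaw+np.pi)
c=cam('top');print(unproj(c,[[287,282]],.064))
E
```

```text
[ 0.3031 -0.603   0.2561] xhead -153.32 yhead 116.68 tilt [-2.e-04  4.e-04 -1.e+00]
dr [ 2.0000e-04 -5.0000e-04  2.1238e+00]
dp_after_turn [931.072  132.2881  36.0679]
[ 0.3031 -0.603   0.2561] xhead -153.32 yhead 116.68 tilt [-2.e-04  4.e-04 -1.e+00]
dr [ 4.0000e-04  2.0000e-04 -1.0178e+00]
dp_after_turn [-931.072  -132.2881   36.0679]
[[0.38642746 0.06594433 0.064     ]]
```

Emit:
jog_arm(claw=[1,1,1,1,1,1,1,1,1,1,1,1], dp=[[0,0,0],[0,0,0],[0,0,0],[0,0,0],[0,0,0],[0,0,0],[0,0,0],[0,0,0],[0,0,0],[-20,0,0],[-36,-5,0],[-36,-5,0]], dr=[[0,0,-0.113],[0,0,-0.113],[0,0,-0.113],[0,0,-0.113],[0,0,-0.113],[0,0,-0.113],[0,0,-0.113],[0,0,-0.113],[0,0,-0.113],[0,0,0],[0,0,0],[0,0,0]])

```text
time: 1.4
position: [0.3208, -0.5118, 0.2555]
eef_rot: [2.119, -2.319, -0.002]
ft_force: [0.9, 1.5, -0.2]
gripper_width: 0.0852
```

Emit:
jog_arm(claw=[1,1,1,1,1,1,1,1,1,1,1,1], dp=[[-36,-5,0],[-36,-5,0],[-36,-5,0],[-36,-5,0],[-36,-5,0],[-36,-5,0],[-36,-5,0],[-36,-5,0],[-36,-5,0],[-36,-5,0],[-36,-5,0],[-36,-5,0]], dr=[[0,0,0],[0,0,0],[0,0,0],[0,0,0],[0,0,0],[0,0,0],[0,0,0],[0,0,0],[0,0,0],[0,0,0],[0,0,0],[0,0,0]])

```text
time: 2.4
position: [0.4189, -0.0855, 0.2568]
eef_rot: [-2.121, 2.316, -0.001]
ft_force: [0.1, 0.1, 0.2]
gripper_width: 0.0851
```

Emit:
jog_arm(claw=[1,1,1,1,1,0.35,0.35,0.35,0.35,0.35], dp=[[-36,-5,0],[-36,-5,0],[-36,-5,0],[-36,-5,0],[-36,-5,0],[-36,-5,0],[-36,-5,0],[-36,-5,0],[-20,-5,0],[0,0,0]], dr=[[0,0,0],[0,0,0],[0,0,0],[0,0,0],[0,0,0],[0,0,0],[0,0,0],[0,0,0],[0,0,0],[0,0,0]])

```text
time: 3.23
position: [0.4919, 0.2193, 0.2559]
eef_rot: [-2.125, 2.314, -0.0]
ft_force: [-0.3, 0.0, 0.6]
gripper_width: 0.0299
```

Run:
```python
from h import *
print(monitor.read_state()['time'],monitor.read_state()['qpos'])
plan([.516,.313,.22],np.radians(175))
c=cam('wrist'); cv2.imwrite('pics/w1.png',c['f'])
```

```text
3.2333 [ 7.83678795e-01  1.34386389e-01 -2.89952096e-01  2.95213476e-04
 -1.14628452e+00 -8.69084728e-01]
[0.4919 0.2193 0.2559] xhead -94.89 yhead 175.11 tilt [ 3.e-04 -1.e-04 -1.e+00]
dr [-0.0003 -0.      0.002 ]
dp_after_turn [-95.4858 -15.8754  35.855 ]
```

View pics/w1.png

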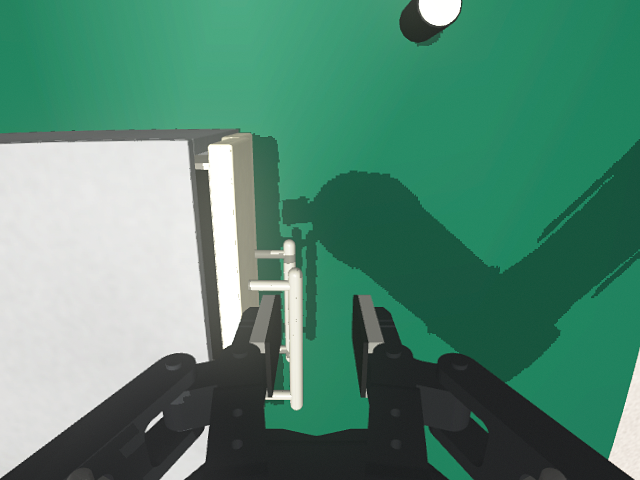

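Run:
```python
from h import *
np.set_printoptions(precision=4,suppress=True)
c=cam('wrist')
h=unproj(c,[[295,272],[296.5,406]],.113);print(h,h.mean(0),np.linalg.norm(h[0]-h[1]));d=h[1]-h[0];print(np.degrees(np.arctan2(d[0],d[1])))
f=unproj(c,[[190,140],[206,330]],.15);d=f[1]-f[0];print('plate edge',f,np.degrees(np.arctan2(d[0],d[1])))
n=h.mean(0)
plan([n[0],n[1],.112+.006])
```

```text
[[0.5098 0.248  0.113 ]
 [0.5216 0.3729 0.113 ]] [0.5157 0.3104 0.113 ] 0.12553482267431276
5.419165604117592
plate edge [[0.5585 0.1448 0.15  ]
 [0.5712 0.27   0.15  ]] 5.814578331915695
[0.4907 0.2163 0.2558] xhead -94.97 yhead 175.03 tilt [-0.0008 -0.0006 -1.    ]
dp [-96.1021 -16.9018 137.7567]
```

Emit:
jog_arm(claw=[0.35,0.35,0.35,0.35,0.35,0.35], dp=[[-32,-6,0],[-32,-6,0],[-32,-5,20],[0,0,30],[0,0,30],[0,0,0]], dr=[[0,0,0],[0,0,0],[0,0,0],[0,0,0],[0,0,0],[0,0,0]])

```text
time: 3.83
position: [0.5134, 0.3069, 0.1705]
eef_rot: [2.113, -2.312, -0.001]
ft_force: [0.2, -0.7, -0.7]
gripper_width: 0.0301
```

Run:
```python
from h import *
plan([.5157,.3105,.118])
c=cam('wrist'); cv2.imwrite('pics/w2.png',c['f'])
```

```text
[0.5134 0.3069 0.1705] xhead -95.13 yhead 174.86 tilt [-0.0075 -0.0058 -1.    ]
dp [-4.1208 -2.3608 52.4786]
```

View pics/w2.png

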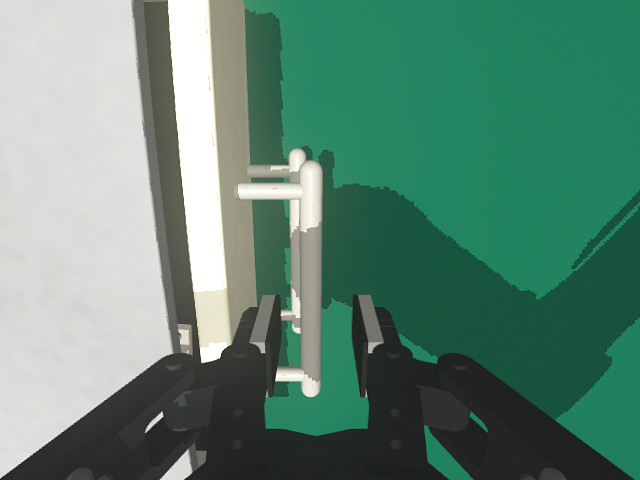

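Emit:
jog_arm(claw=[0.35,0.35,0.35,0.35,0,0,0,0,0], dp=[[-2,-2,20],[0,0,20],[0,0,11],[0,0,0],[0,0,0],[0,0,0],[0,0,0],[0,0,0],[0,0,0]], dr=[[0,0,0],[0,0,0],[0,0,0],[0,0,0],[0,0,0],[0,0,0],[0,0,0],[0,0,0],[0,0,0]], force=40)

```text
time: 4.63
position: [0.5191, 0.3115, 0.1274]
eef_rot: [-2.12, 2.315, -0.001]
ft_force: [-0.4, -2.9, 6.6]
gripper_width: 0.0093
```

Run:
```python
from h import *
plan([.5157,.3105,.118]); print(monitor.read_state()['ft_force'],monitor.read_state()['gripper_width'])
c=cam('wrist'); cv2.imwrite('pics/w3.png',c['f'])
c=cam('side'); crop(c,180,260,340,400,5,'s3.png')
```

```text
[0.5191 0.3115 0.1274] xhead -95.04 yhead 174.96 tilt [ 0.0019  0.001  -1.    ]
dp [1.311  3.337  9.3736]
[-0.42884055 -2.87715148  6.61832222] 0.009337327403221293
```

View pics/w3.png

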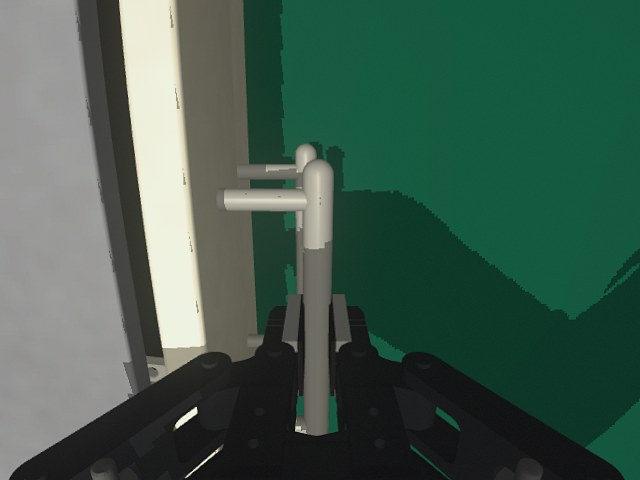

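View pics/s3.png

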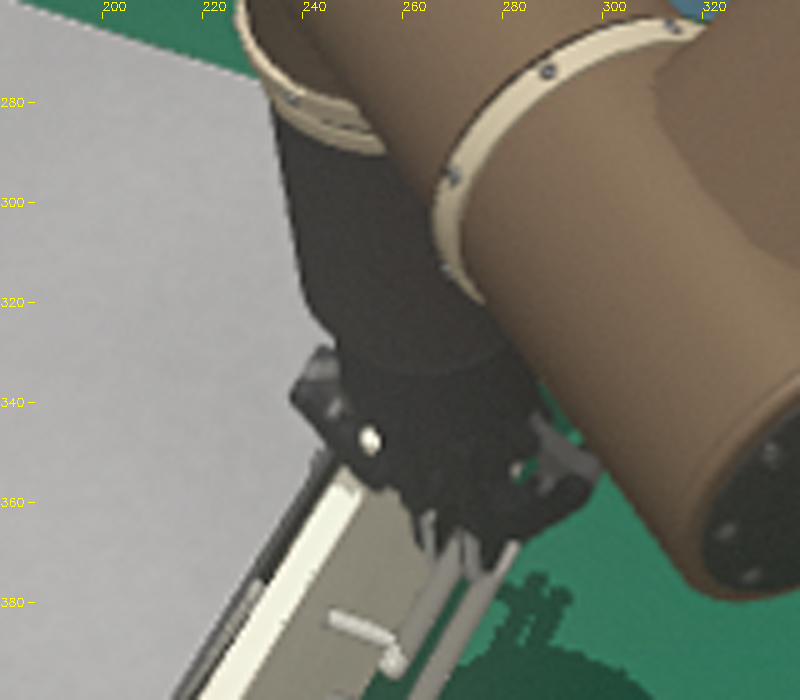

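Emit:
jog_arm(claw=[0,0,0,0,0,0,0,0,0,0,0,0], dp=[[0,5,0],[0,12,0],[0,18,0],[0,20,0],[0,20,0],[0,20,0],[0,20,0],[0,20,0],[0,20,0],[0,15,0],[0,10,0],[0,0,0]], dr=[[0,0,0],[0,0,0],[0,0,0],[0,0,0],[0,0,0],[0,0,0],[0,0,0],[0,0,0],[0,0,0],[0,0,0],[0,0,0],[0,0,0]])

```text
time: 5.73
position: [0.3383, 0.3286, 0.1273]
eef_rot: [-2.121, 2.313, 0.003]
ft_force: [-0.8, -0.6, 7.6]
gripper_width: 0.0091
```

Emit:
jog_arm(claw=[0.35,0.35,0.35,0.35,0.35], dp=[[0,0,0],[0,0,0],[0,0,0],[0,0,-30],[0,0,-30]], dr=[[0,0,0],[0,0,0],[0,0,0],[0,0,0],[0,0,0]])

```text
time: 6.15
position: [0.3387, 0.3259, 0.1846]
eef_rot: [2.118, -2.314, 0.003]
ft_force: [0.3, 0.5, -0.7]
gripper_width: 0.0298
```

Run:
```python
from h import *
plan([.5157,.3105,.118]); print(monitor.read_state()['ft_force'],monitor.read_state()['gripper_width'])
c=cam('wrist'); cv2.imwrite('pics/w4.png',c['f'])
c=cam('top'); crop(c,120,100,320,280,4,'t4.png')
```

```text
[0.3387 0.3259 0.1846] xhead -95.09 yhead 174.91 tilt [-0.0021 -0.0045 -1.    ]
dp [  -0.6727 -177.7671   66.2923]
[ 0.30605458  0.50226525 -0.69018375] 0.029821982889936
```

View pics/w4.png

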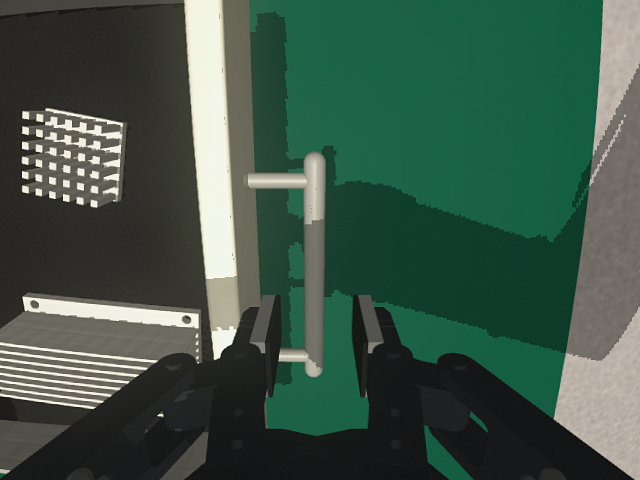

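View pics/t4.png

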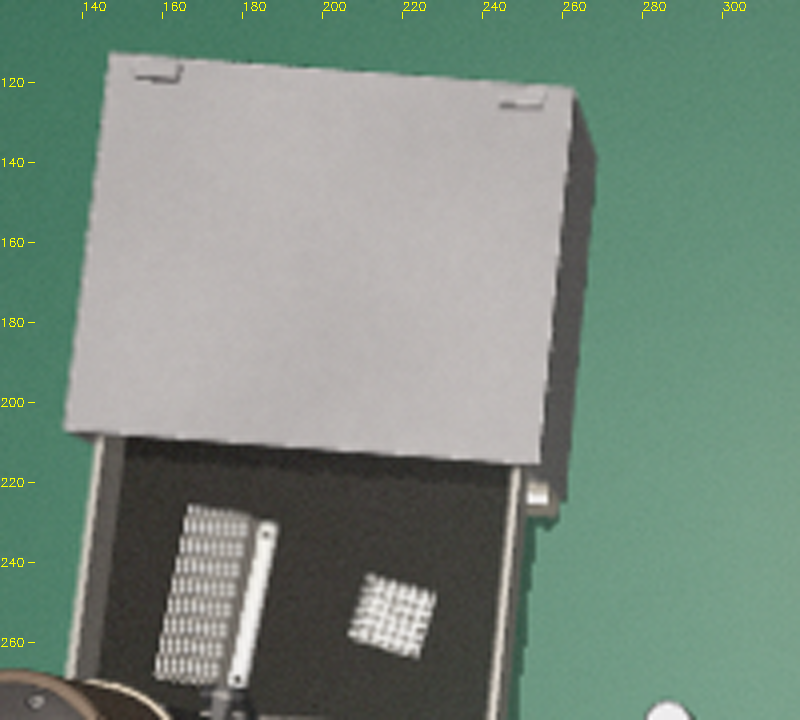

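Run:
```python
from h import *
np.set_printoptions(precision=4,suppress=True)
c=cam('wrist')
h=unproj(c,[[35,305],[187,320]],.091);print(h,np.linalg.norm(h[0]-h[1]));d=h[1]-h[0];print(np.degrees(np.arctan2(d[1],d[0])))
e=unproj(c,[[23,295],[200,311]],.091);print(e,np.linalg.norm(e[0]-e[1]))
b=unproj(c,[[316,155],[313,374]],.112);print('handle',b,b.mean(0),np.linalg.norm(b[0]-b[1]))
t=cam('top')
h=unproj(t,[[186.3,232.5],[178.8,269.5]],.091);print(h,np.linalg.norm(h[0]-h[1]))
crop(t,150,220,260,290,7,'t4b.png')
```

```text
[[0.5341 0.3519 0.091 ]
 [0.4301 0.3699 0.091 ]] 0.10551943902065747
170.16359227848176
[[0.5405 0.344  0.091 ]
 [0.4202 0.3639 0.091 ]] 0.12195795567802409
handle [[0.3363 0.2693 0.112 ]
 [0.3498 0.4024 0.112 ]] [0.343  0.3359 0.112 ] 0.1337520611923627
[[0.5282 0.3433 0.091 ]
 [0.4254 0.3619 0.091 ]] 0.10454176703293568
```

View pics/t4b.png

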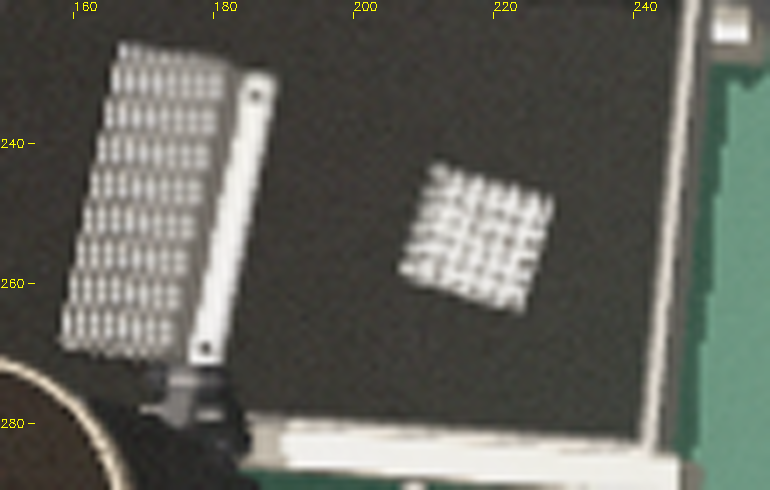

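Emit:
jog_arm(claw=[0.35,0.35,0.7,0.7,0.7,0.7,0.7,0.7,0.7,0.7,0.7,0.7], dp=[[0,0,-30],[0,0,-30],[0,0,-20],[0,0,0],[0,0,0],[0,0,0],[0,0,0],[0,0,0],[0,0,0],[0,0,0],[0,0,0],[0,0,0]], dr=[[0,0,0],[0,0,-0.114],[0,0,-0.114],[0,0,-0.114],[0,0,-0.114],[0,0,-0.114],[0,0,-0.114],[0,0,-0.114],[0,0,-0.114],[0,0,-0.114],[0,0,-0.114],[0,0,-0.114]])

```text
time: 7.35
position: [0.3389, 0.3267, 0.2638]
eef_rot: [3.077, -0.623, -0.001]
ft_force: [1.1, 0.8, -0.2]
gripper_width: 0.0594
```

Run:
```python
from h import *
plan([.481,.3776,.25],np.radians(-100)); print(monitor.read_state()['time'],monitor.read_state()['gripper_width'])
```

```text
[0.3389 0.3267 0.2638] xhead -22.91 yhead -112.91 tilt [-0.0014 -0.0023 -1.    ]
dr [ 0.0026  0.0007 -0.2253]
dp_after_turn [131.1156 -74.8162  13.8204]
7.35 0.059378867957172524
```

Emit:
jog_arm(claw=[0.7,0.7,0.7,0.7,0.7,0.7,0.7,0.7,0.7,0.7], dp=[[0,0,0],[0,0,0],[26,-15,0],[26,-15,0],[26,-15,0],[26,-15,0],[26,-15,0],[0,0,0],[0,0,0],[0,0,0]], dr=[[0,0,-0.112],[0,0,-0.112],[0,0,0],[0,0,0],[0,0,0],[0,0,0],[0,0,0],[0,0,0],[0,0,0],[0,0,0]])

```text
time: 8.18
position: [0.4802, 0.3771, 0.2635]
eef_rot: [3.126, -0.285, -0.003]
ft_force: [-0.5, -0.4, -0.7]
gripper_width: 0.06
```

Run:
```python
from h import *
plan([.481,.3776,.25],np.radians(-100)); print(monitor.read_state()['time'],monitor.read_state()['gripper_width'])
c=cam('wrist'); cv2.imwrite('pics/w5.png',c['f'])
c=cam('side'); crop(c,180,240,380,440,4,'s5.png')
```

```text
[0.4802 0.3771 0.2635] xhead -10.42 yhead -100.42 tilt [-0.0021 -0.0023 -1.    ]
dr [ 0.0027  0.0017 -0.0073]
dp_after_turn [ 0.72   -0.6835 13.4582]
8.1833 0.0599887791229439
```

View pics/w5.png

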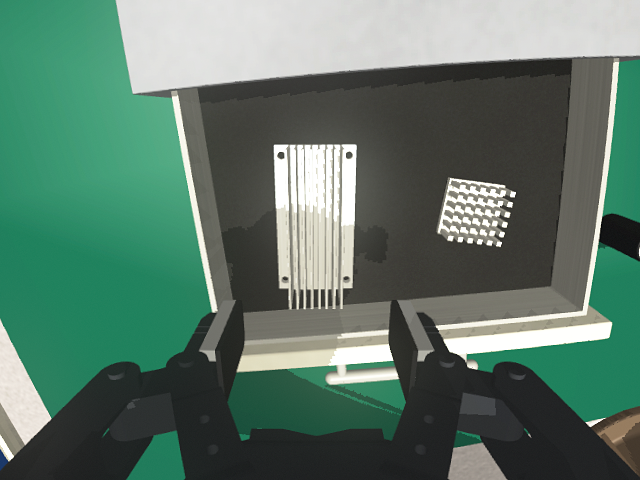

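View pics/s5.png

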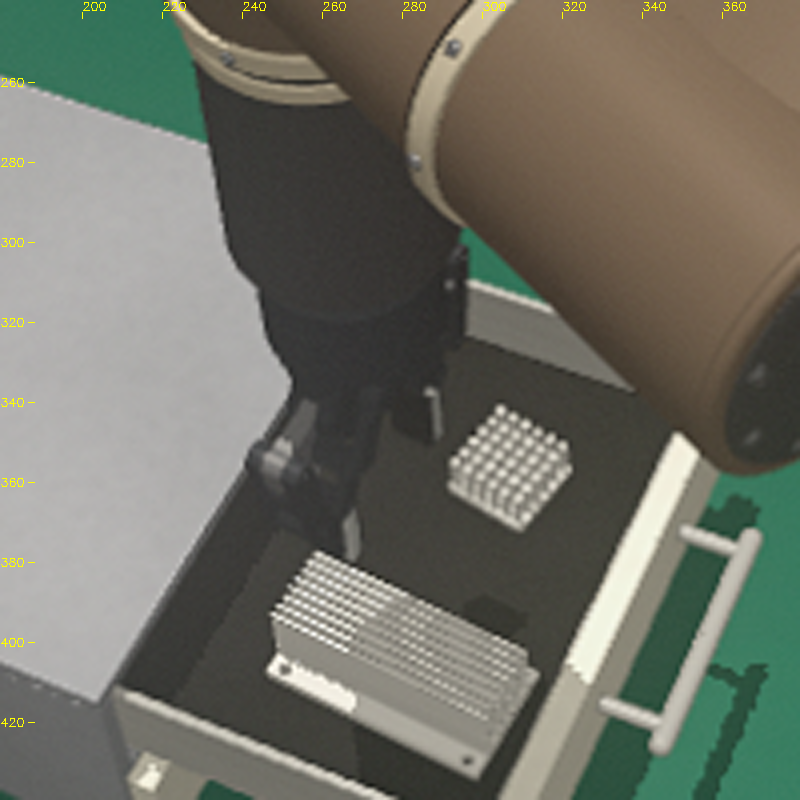

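Run:
```python
from h import *
np.set_printoptions(precision=4,suppress=True)
c=cam('wrist'); crop(c,260,130,370,320,4,'w5b.png')
h=unproj(c,[[281,155],[349,155],[285,279],[347,279]],.091);print(h,h.mean(0))
for i,j in ((0,1),(2,3),(0,2),(1,3)): d=h[j]-h[i];print(np.linalg.norm(d),np.degrees(np.arctan2(d[1],d[0])))
s=cam('side')
h=unproj(s,[[250.5,406.5],[294.5,429.5]],.091);print(h,np.linalg.norm(h[0]-h[1]));d=h[1]-h[0];print(np.degrees(np.arctan2(d[1],d[0])), h.mean(0)-.0254*np.array([.17,.985,0]))
```

```text
[[0.5335 0.3935 0.091 ]
 [0.5243 0.343  0.091 ]
 [0.4328 0.4114 0.091 ]
 [0.4235 0.3603 0.091 ]] [0.4785 0.377  0.091 ]
0.051392368025565564 -100.33903599554806
0.05193428986540439 -100.34761607630031
0.10228059521228634 169.9366413263936
0.10229241501250957 170.24015789403066
[[0.534  0.3936 0.091 ]
 [0.4364 0.4136 0.091 ]] 0.09968455059798442
168.44539632565935 [0.4809 0.3786 0.091 ]
```

View pics/w5b.png

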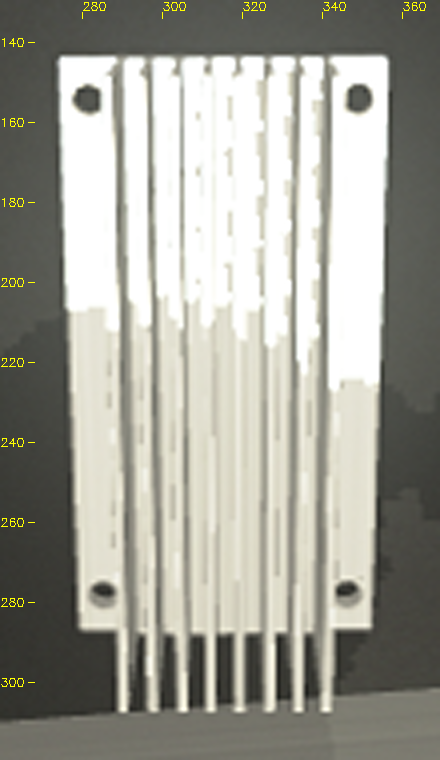

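Emit:
jog_arm(claw=[0.7,0.7,0.7,0.7,0.7,0.7,0.7], dp=[[-1,0,22],[0,0,28],[0,0,28],[0,0,26],[0,0,22],[0,0,14],[0,0,0]], dr=[[0,0,0],[0,0,0],[0,0,0],[0,0,0],[0,0,0],[0,0,0],[0,0,0]])

```text
time: 8.97
position: [0.4776, 0.3765, 0.1224]
eef_rot: [3.125, -0.283, -0.005]
ft_force: [-0.5, 0.3, 0.6]
gripper_width: 0.0601
```

Run:
```python
from h import *
plan([.479,.377,.122]); print(monitor.read_state()['ft_force'])
c=cam('wrist'); cv2.imwrite('pics/w6.png',c['f'])
c=cam('side'); crop(c,180,260,380,440,4,'s6.png')
```

```text
[0.4776 0.3765 0.1224] xhead -10.35 yhead -100.35 tilt [-0.0033 -0.0035 -1.    ]
dp [ 1.2586 -0.7174  0.4366]
[-0.5035115   0.29482464  0.57612088]
```

View pics/w6.png

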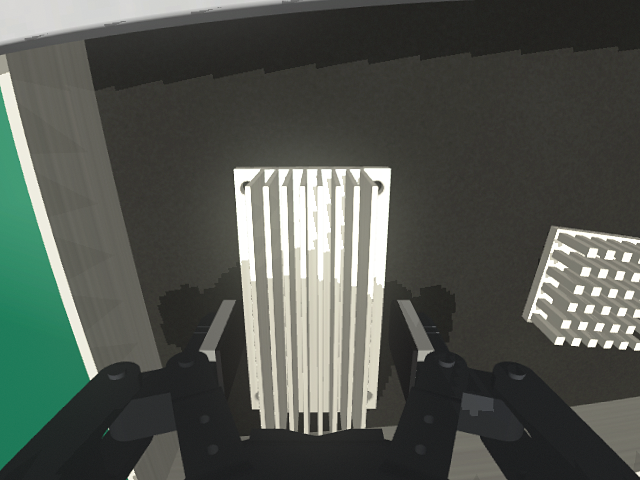

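View pics/s6.png

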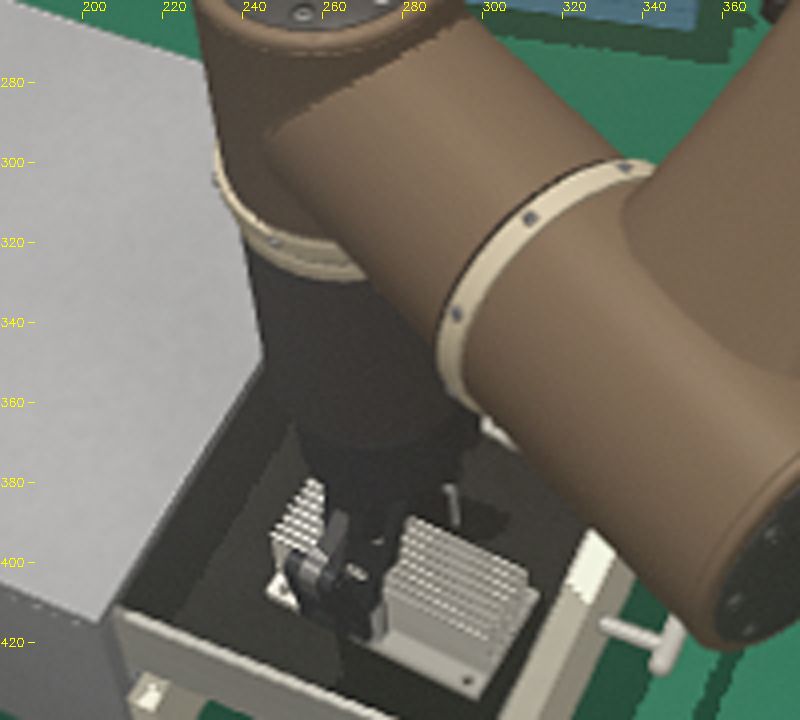

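Emit:
jog_arm(claw=[0,0,0,0,0,0,0], dp=[[1,0,0],[0,0,0],[0,0,0],[0,0,0],[0,0,0],[0,0,0],[0,0,0]], dr=[[0,0,0],[0,0,0],[0,0,0],[0,0,0],[0,0,0],[0,0,0],[0,0,0]], force=60)

```text
time: 9.65
position: [0.4812, 0.3787, 0.1274]
eef_rot: [-3.126, 0.282, -0.003]
ft_force: [-0.3, -0.2, 5.5]
gripper_width: 0.0388
```

Emit:
jog_arm(claw=[0,0,0,0,0,0,0,0,0], dp=[[0,0,-4],[0,0,-8],[0,0,-14],[0,0,-18],[0,0,-18],[0,0,-18],[0,0,-18],[0,0,-12],[0,0,0]], dr=[[0,0,0],[0,0,0],[0,0,0],[0,0,0],[0,0,0],[0,0,0],[0,0,0],[0,0,0],[0,0,0]])

```text
time: 10.4
position: [0.4813, 0.3786, 0.2389]
eef_rot: [-3.125, 0.283, -0.005]
ft_force: [0.3, 0.2, -2.0]
gripper_width: 0.0386
```

Run:
```python
from h import *
plan([.479,.377,.122]); s=monitor.read_state();print(s['ft_force'],s['moment'],s['gripper_width'],s['time'])
c=cam('wrist'); cv2.imwrite('pics/w7.png',c['f'])
c=cam('side'); crop(c,180,240,380,440,4,'s7.png')
```

```text
[0.4813 0.3786 0.2389] xhead -10.35 yhead -100.35 tilt [ 0.0033  0.0038 -1.    ]
dp [ -2.2585   2.4585 116.9158]
[ 0.2639683   0.19914381 -1.9742044 ] [ 0.06884537 -0.06212225  0.00946262] 0.038610611146988834 10.4
```

View pics/w7.png

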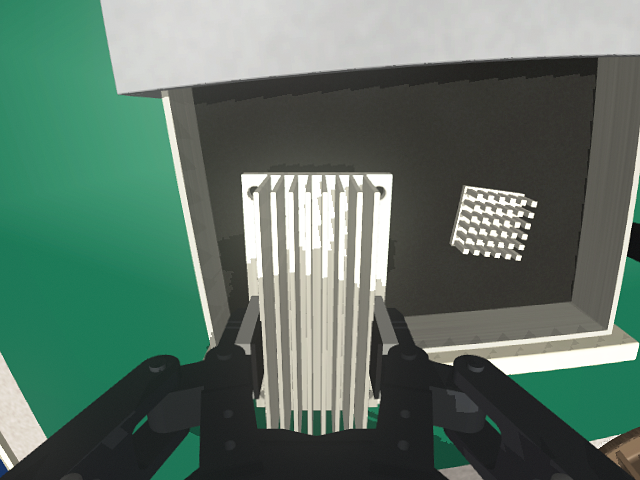

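View pics/s7.png

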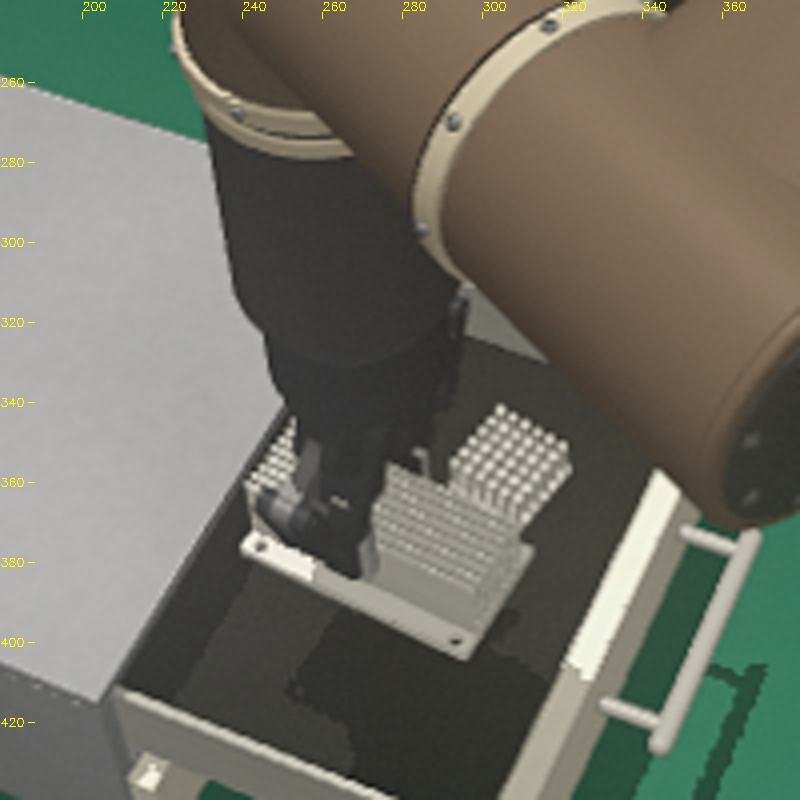

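Emit:
jog_arm(claw=[0,0,0,0,0,0,0,0,0,0,0,0], dp=[[0,0,-5],[0,0,-5],[0,0,0],[0,0,0],[0,0,0],[0,0,0],[-1,8,0],[-2,16,0],[-3,24,0],[-3,24,0],[-3,24,0],[-3,24,0]], dr=[[0,0,-0.05],[0,0,-0.05],[0,0,-0.05],[0,0,-0.05],[0,0,-0.05],[0,0,-0.058],[0,0,0],[0,0,0],[0,0,0],[0,0,0],[0,0,0],[0,0,0]])

```text
time: 11.5
position: [0.48, 0.2544, 0.2446]
eef_rot: [3.135, 0.196, -0.002]
ft_force: [0.6, -0.9, -2.2]
gripper_width: 0.0391
```

Emit:
jog_arm(claw=[0,0,0,0,0,0,0,0,0,0,0,0], dp=[[-3,24,0],[-3,24,0],[-3,24,0],[-3,24,0],[-3,24,0],[-3,24,0],[-3,24,0],[-3,24,0],[-3,24,0],[-3,24,0],[-3,24,0],[-3,24,0]], dr=[[0,0,0],[0,0,0],[0,0,0],[0,0,0],[0,0,0],[0,0,0],[0,0,0],[0,0,0],[0,0,0],[0,0,0],[0,0,0],[0,0,0]])

```text
time: 12.5
position: [0.4802, -0.0355, 0.2449]
eef_rot: [-3.135, -0.196, 0.001]
ft_force: [1.6, 0.4, -1.9]
gripper_width: 0.0387
```

Emit:
jog_arm(claw=[0,0,0,0,0,0,0,0,0,0], dp=[[-3,24,0],[-3,24,0],[-3,24,0],[-3,24,0],[-3,24,0],[-2,20,0],[-1,14,0],[-1,8,0],[0,0,0],[0,0,0]], dr=[[0,0,0],[0,0,0],[0,0,0],[0,0,0],[0,0,0],[0,0,0],[0,0,0],[0,0,0],[0,0,0],[0,0,0]])

```text
time: 13.33
position: [0.4824, -0.1968, 0.2449]
eef_rot: [-3.135, -0.196, 0.001]
ft_force: [-0.2, 0.1, -2.1]
gripper_width: 0.0391
```

Run:
```python
from h import *
plan([.557,-.189,.25],np.radians(-82.7)); s=monitor.read_state();print(s['ft_force'],s['gripper_width'],s['time'],s['qpos'])
c=cam('wrist'); cv2.imwrite('pics/w8.png',c['f'])
```

```text
[ 0.4824 -0.1968  0.2449] xhead 7.16 yhead -82.84 tilt [-8.e-04  3.e-04 -1.e+00]
dr [-0.0004  0.0007 -0.0025]
dp_after_turn [74.9911  1.7042 -5.1146]
[-0.19126864  0.13164905 -2.1028988 ] 0.03912679167433504 13.3333 [-1.06357877e-02  1.13458743e-01 -3.40472995e-01 -3.30236244e-04
 -1.11763246e+00  1.70650246e+00]
```

View pics/w8.png

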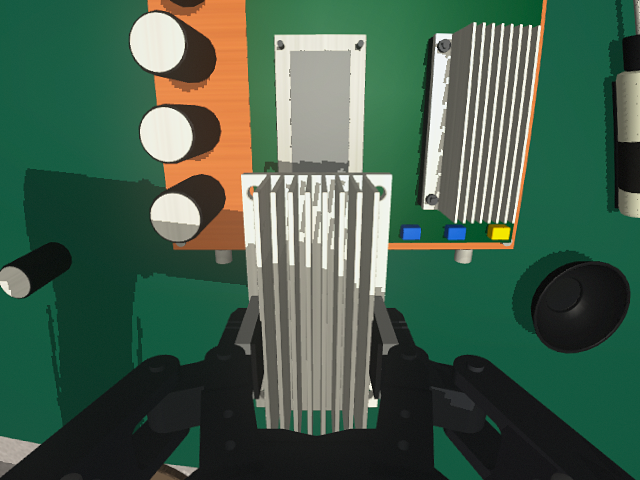

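Run:
```python
from h import *
c=cam('wrist'); crop(c,265,25,375,75,7,'w8a.png'); crop(c,230,160,400,220,4.6,'w8b.png')
```

```text
(no output)
```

View pics/w8a.png

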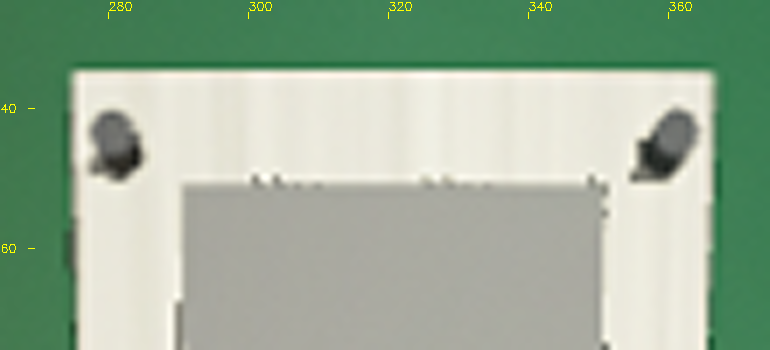

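View pics/w8b.png

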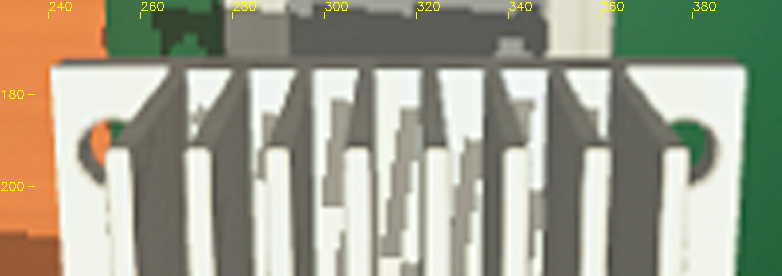

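Run:
```python
from h import *
np.set_printoptions(precision=4,suppress=True)
c=cam('wrist'); p,r=pose(); m=r.as_matrix()
t=unproj(c,[[280.2,43.3],[361,43.3]],.1007);d=t[0]-t[1];print(t,np.linalg.norm(d));y=d/np.linalg.norm(d);print('brick head',np.degrees(np.arctan2(-y[0],y[1])));x=np.array([y[1],-y[0],0])
print('center',t.mean(0)-.0508*x)
b=unproj(c,[[274.5,34.5],[366.2,34.5]],.0887);print(b,np.linalg.norm(b[0]-b[1]),b.mean(0)-.0585*x)
for zt in (.0344,.0364,.0384):
    z=p[2]-zt
    k=unproj(c,[[241.7,174.5],[391,174.5]],z);print('sink corners tool',(k-p)@m*1e3,np.linalg.norm(k[0]-k[1]))
for zt in (-.0016,.0004):
    f=unproj(c,[[255,191.5],[376.5,191.5]],p[2]-zt);print('fin ends tool',(f-p)@m*1e3,np.linalg.norm(f[0]-f[1]))
t=cam('top'); crop(t,320,155,450,270,5,'t8.png'); s=cam('side'); crop(s,220,130,400,270,4.4,'s8.png')
```

```text
[[ 0.6025 -0.1587  0.1007]
 [ 0.6091 -0.2095  0.1007]] 0.05121178896687567
brick head 7.3495070932514865
center [ 0.5554 -0.1906  0.1007]
[[ 0.6093 -0.1531  0.0887]
 [ 0.617  -0.2131  0.0887]] 0.0604886222462644 [ 0.5551 -0.1906  0.0887]
sink corners tool [[ 56.7026 -28.9263  34.4077]
 [ 56.7043  31.2273  34.3972]] 0.06015362832236007
sink corners tool [[ 56.3902 -29.3169  36.4077]
 [ 56.392   31.6195  36.3971]] 0.06093639654130715
sink corners tool [[ 56.0778 -29.7076  38.4078]
 [ 56.0796  32.0116  38.397 ]] 0.06171916476025419
fin ends tool [[ 56.9843 -18.0216  -1.5942]
 [ 56.9846  19.9204  -1.6008]] 0.037942048909667604
fin ends tool [[ 56.5811 -18.3464   0.4058]
 [ 56.5814  20.2404   0.3991]] 0.038586803137550856
```

View pics/t8.png

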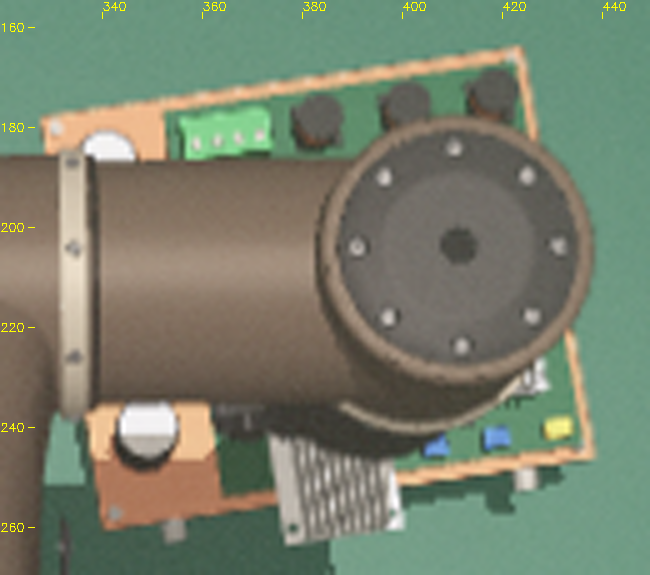

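View pics/s8.png

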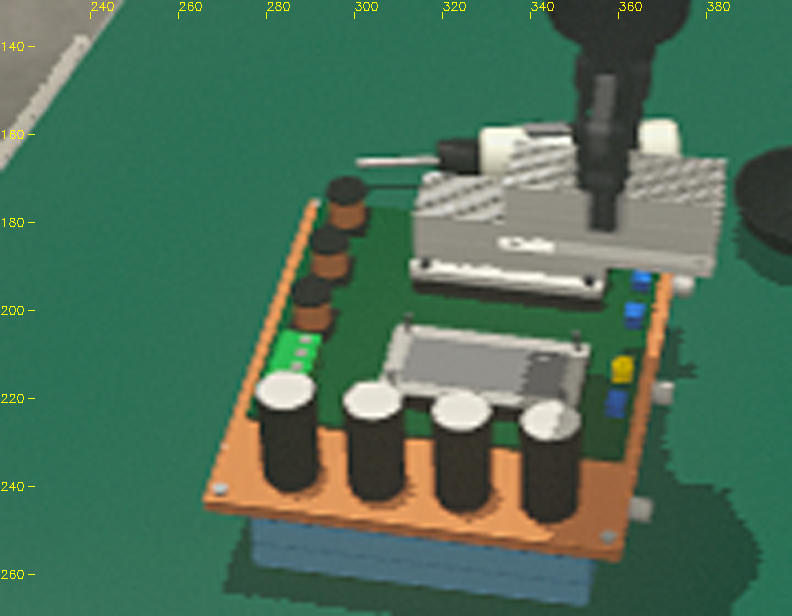

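Emit:
jog_arm(claw=[0,0,0,0,0,0,0,0,0,0,0,0], dp=[[8,0,0],[16,1,0],[20,1,0],[18,0,0],[9,0,0],[4,0,8],[0,0,16],[0,0,18],[0,0,16],[0,0,8],[0,0,0],[0,0,0]], dr=[[0,0,-0.003],[0,0,0],[0,0,0],[0,0,0],[0,0,0],[0,0,0],[0,0,0],[0,0,0],[0,0,0],[0,0,0],[0,0,0],[0,0,0]])

```text
time: 14.58
position: [0.5578, -0.1888, 0.1793]
eef_rot: [3.135, 0.205, -0.001]
ft_force: [0.6, -0.5, -1.7]
gripper_width: 0.0389
```

Run:
```python
from h import *
plan([.5573,-.1892,.1531],np.radians(-82.65)); s=monitor.read_state();print(s['ft_force'],s['gripper_width'],s['time'])
c=cam('wrist'); cv2.imwrite('pics/w9.png',c['f']); s=cam('side'); crop(s,280,150,400,250,6.5,'s9.png')
t=cam('top'); crop(t,340,170,450,260,6,'t9.png')
```

```text
[ 0.5578 -0.1888  0.1793] xhead 7.48 yhead -82.52 tilt [-8.e-04 -3.e-04 -1.e+00]
dr [0.0002 0.0008 0.0022]
dp_after_turn [-0.5085  0.3327 26.1535]
[ 0.6126798  -0.49143483 -1.67303276] 0.03891527717849573 14.5833
```

View pics/w9.png

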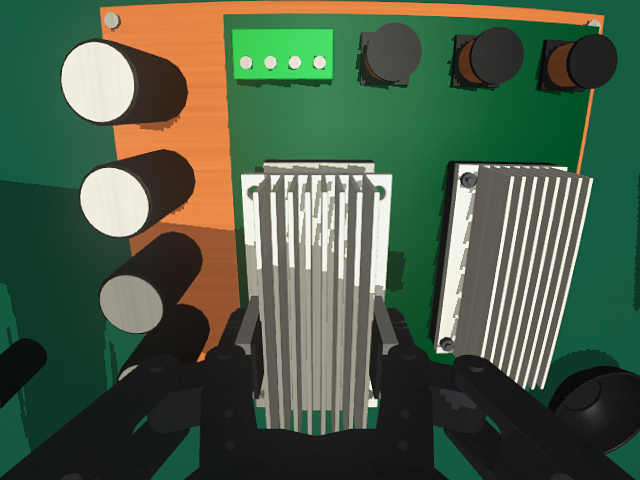

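View pics/s9.png

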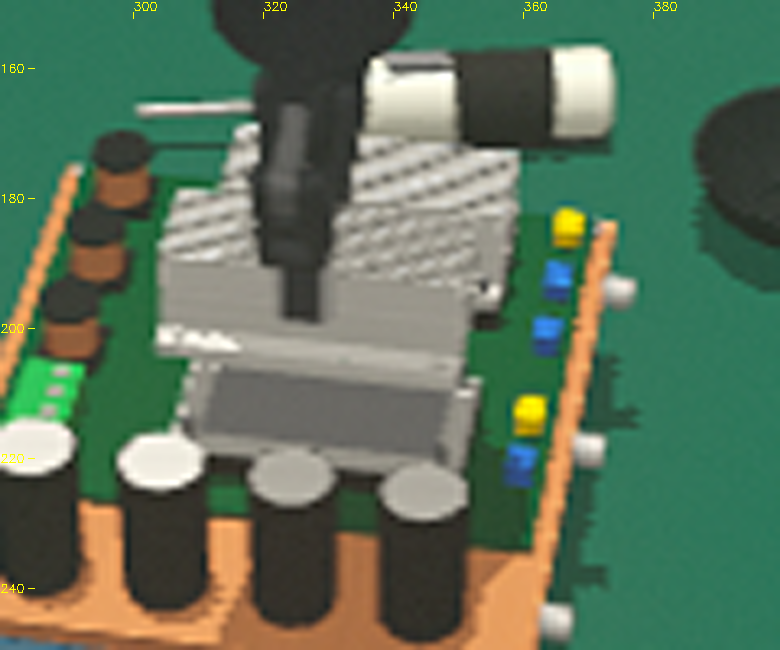

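View pics/t9.png

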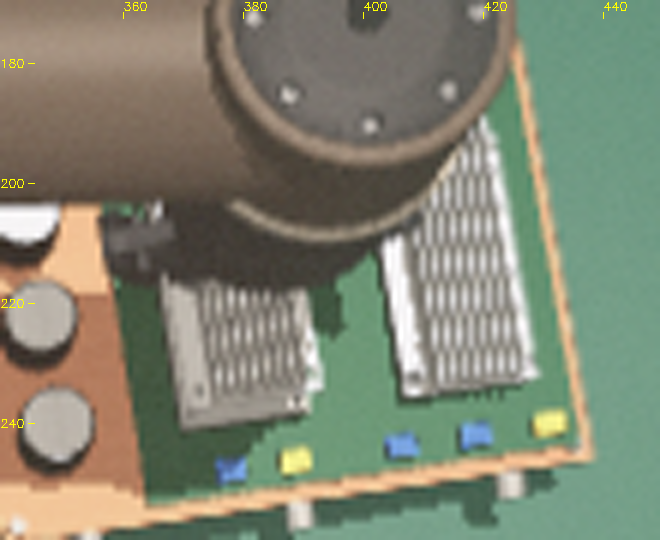

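Emit:
jog_arm(claw=[0,0,0,0,0,0,0,0], dp=[[0,0,5],[0,0,7],[0,0,7],[0,0,5],[0,0,2],[0,0,0],[0,0,0],[0,0,0]], dr=[[0,0,0],[0,0,0],[0,0,0],[0,0,0],[0,0,0],[0,0,0],[0,0,0],[0,0,0]])

```text
time: 15.4
position: [0.5581, -0.1888, 0.1535]
eef_rot: [3.135, 0.205, 0.0]
ft_force: [0.6, -0.1, -2.0]
gripper_width: 0.0389
```

Run:
```python
from h import *
np.set_printoptions(precision=4,suppress=True)
plan([.5573,-.1892,.1531],np.radians(-82.65)); s=monitor.read_state();print(s['ft_force'],s['gripper_width'],s['time'],s['dq'])
c=cam('wrist'); cv2.imwrite('pics/w10.png',c['f']); crop(c,230,150,400,220,4.6,'w10b.png'); s=cam('side'); crop(s,290,180,370,240,9,'s10.png')
t=cam('top'); crop(t,355,195,425,245,9,'t10.png')
```

```text
[ 0.5581 -0.1888  0.1535] xhead 7.47 yhead -82.53 tilt [ 0.0003 -0.0001 -1.    ]
dr [ 0.0002 -0.0003  0.002 ]
dp_after_turn [-0.8711  0.2775  0.3876]
[ 0.6114 -0.0625 -1.9937] 0.038939348876543683 15.4 [-0.0013 -0.004   0.0033 -0.0017  0.0004 -0.001 ]
```

View pics/w10b.png

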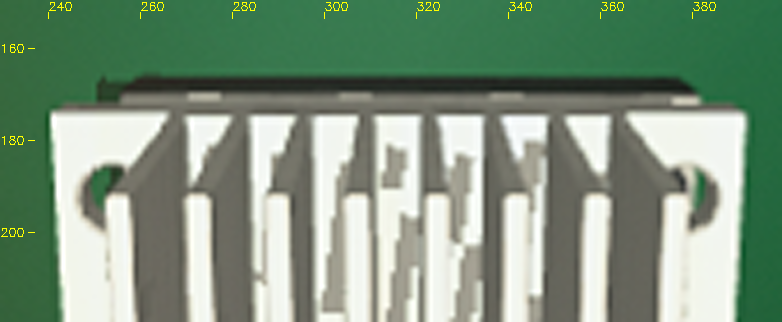

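View pics/s10.png

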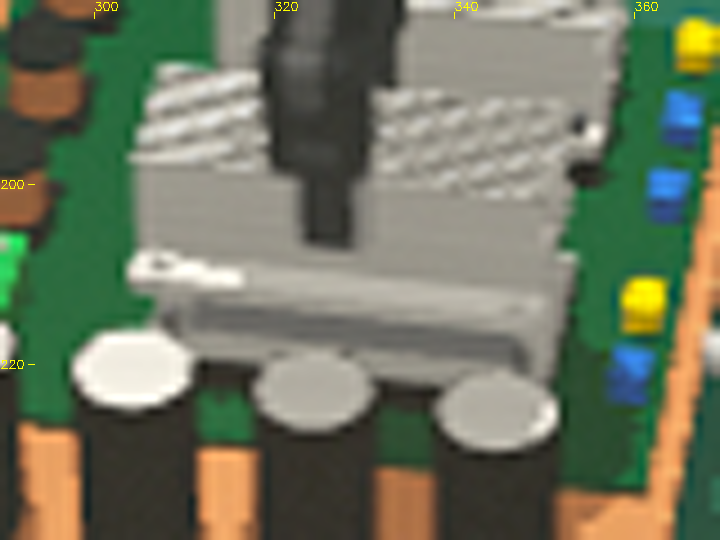

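View pics/t10.png

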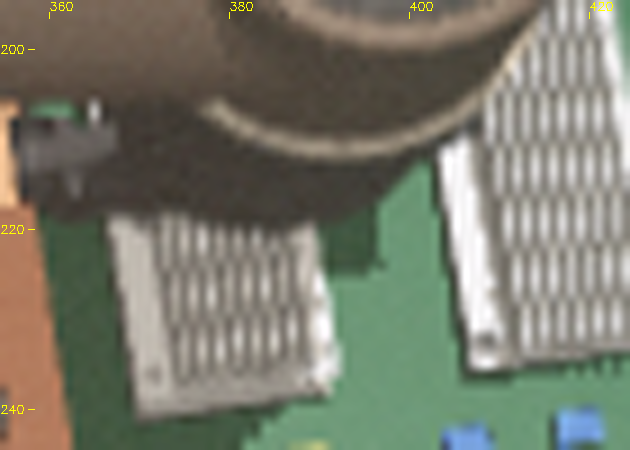

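Run:
```python
from h import *
np.set_printoptions(precision=4,suppress=True)
p,r=pose();m=r.as_matrix();cs=p+m@np.array([-.0021,.0011,.0424]);print('sink c (wrist est)',cs, cs-[.5553,-.1906,0])
ax=np.array([np.cos(np.radians(7.4)),np.sin(np.radians(7.4)),0]);ay=np.array([-ax[1],ax[0],0])
t=cam('top')
k=unproj(t,[[368.6,240.6],[391.2,238]],cs[2]+.006);print(k,np.linalg.norm(k[0]-k[1]),'center top:',k.mean(0)+.0585*ax)
b=unproj(t,[[390.5,237.5],[369.5,240.5]],.0887);print('brick top', b.mean(0)+.0585*ax)
h=unproj(t,[[370,236]],cs[2]+.006);print('hole->c',h[0]+.0508*ax-.0254*ay)
s=cam('side')
# base-top near edge (+y side) corners
k=unproj(s,[[303.7,208],[351.5,214.5]],cs[2]+.006);print(k,np.linalg.norm(k[0]-k[1]),'side:',k.mean(0)-.0305*ay)
off=np.array([[sx*.0585,sy*.0305,z] for z in (0,.006) for sx in(1,-1) for sy in (1,-1)])
P=cs+off[:,:1]*ax+off[:,1:2]*ay+off[:,2:]*[0,0,1]
F=cs+np.array([[sx*.0585*1,sy*.02,.042] for sx in(1,-1) for sy in (1,-1)])@np.array([ax,ay,[0,0,1]])
st=np.array([.5553,-.1906,.1007])+np.array([[sx*.0508,sy*.0254,0] for sx in(1,-1) for sy in (1,-1)])@np.array([ax,ay,[0,0,1]])
br=np.array([.5553,-.1906,.0887])+np.array([[sx*.0585,sy*.0305,0] for sx in(1,-1) for sy in (1,-1)])@np.array([ax,ay,[0,0,1]])
crop(s,290,180,370,240,9,'s10p.png',np.r_[proj(s,P),proj(s,F),proj(s,br)])
crop(t,355,195,425,245,9,'t10p.png',np.r_[proj(t,P),proj(t,F)])
print(proj(t,br), proj(s,br),proj(s,st))
```

```text
sink c (wrist est) [ 0.5562 -0.1902  0.1112] [0.0009 0.0004 0.1112]
[[ 0.4922 -0.1624  0.1172]
 [ 0.4982 -0.2245  0.1172]] 0.06236380057025882 center top: [ 0.5532 -0.1859  0.1172]
brick top [ 0.5579 -0.1891  0.0887]
hole->c [ 0.5585 -0.1853  0.1172]
[[ 0.6136 -0.1588  0.1172]
 [ 0.4903 -0.1705  0.1172]] 0.12384940937805336 side: [ 0.5559 -0.1949  0.1172]
[[363.1848 200.8617]
 [384.5382 197.713 ]
 [369.7797 241.4971]
 [391.3682 238.3009]] [[304.8471 218.0844]
 [309.4301 202.7981]
 [349.8016 223.2307]
 [353.1959 207.6441]] [[308.0347 213.6433]
 [311.8105 200.9091]
 [347.1979 218.0814]
 [350.104  205.1292]]
```

View pics/s10p.png

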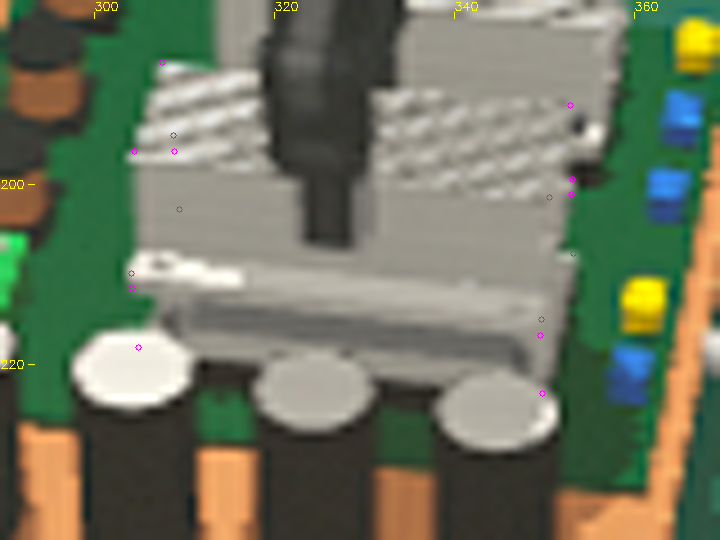

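View pics/t10p.png

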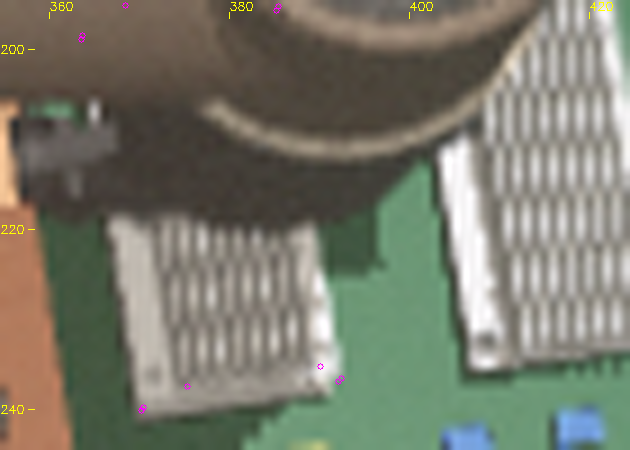

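Run:
```python
from h import *
c=cam('wrist'); crop(c,236,160,316,200,9.5,'w11a.png'); crop(c,320,160,400,200,9.5,'w11b.png')
```

```text
(no output)
```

View pics/w11a.png

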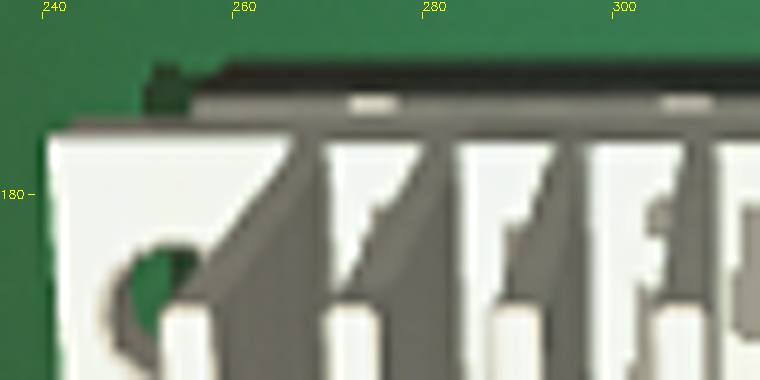

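View pics/w11b.png

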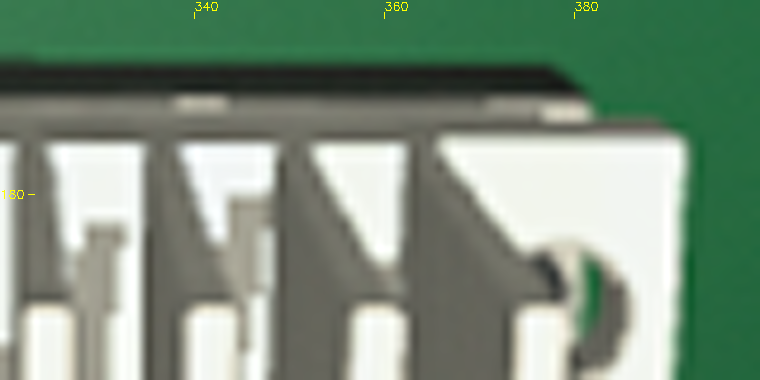

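Run:
```python
from h import *
np.set_printoptions(precision=4,suppress=True)
c=cam('wrist');p,r=pose();m=r.as_matrix()
for db in (0,.001,-.001):
  k=(unproj(c,[[240.5,173.7],[391.9,173.7]],p[2]-.0364+db)-p)@m*1e3
  b=(unproj(c,[[255.5,169.5],[381.8,169.5]],.0887)-p)@m*1e3
  print('sink',k,k[1,1]-k[0,1],'brick',b,b[1,1]-b[0,1],'sink-brick',(k-b).mean(0))
```

```text
sink [[ 56.9238 -29.9554  36.4163]
 [ 56.9522  31.8728  36.4196]] 61.82815917143382 brick [[ 54.549  -28.2156  64.7958]
 [ 54.5882  32.5057  64.7991]] 60.72133835330946 sink-brick [  2.3694  -1.1864 -28.3795]
sink [[ 57.0777 -29.7572  35.4164]
 [ 57.1059  31.6743  35.4197]] 61.431510144894396 brick [[ 54.549  -28.2156  64.7958]
 [ 54.5882  32.5057  64.7991]] 60.72133835330946 sink-brick [  2.5232  -1.1865 -29.3794]
sink [[ 56.7699 -30.1536  37.4163]
 [ 56.7985  32.0712  37.4196]] 62.22480819797328 brick [[ 54.549  -28.2156  64.7958]
 [ 54.5882  32.5057  64.7991]] 60.72133835330946 sink-brick [  2.2156  -1.1862 -27.3795]
```

Emit:
jog_arm(claw=[0,0,0,0,0,0], dp=[[-0.8,0.4,0],[-0.8,0.3,0],[0,0,0],[0,0,0],[0,0,0],[0,0,0]], dr=[[0,0,0],[0,0,0],[0,0,0],[0,0,0],[0,0,0],[0,0,0]])

```text
time: 16.25
position: [0.5564, -0.1897, 0.1533]
eef_rot: [3.135, 0.204, -0.0]
ft_force: [-0.9, 0.3, -2.7]
gripper_width: 0.0391
```

Run:
```python
from h import *
plan([.5573,-.1892,.1531],np.radians(-82.65)); s=monitor.read_state();print(s['ft_force'],s['gripper_width'],s['time'],s['dq'])
c=cam('wrist'); crop(c,236,160,316,200,9.5,'w12a.png'); crop(c,320,160,400,200,9.5,'w12b.png');s=cam('side'); crop(s,290,180,370,240,9,'s12.png'); t=cam('top'); crop(t,120,180,320,320,4,'t12.png')
```

```text
[ 0.5564 -0.1897  0.1533] xhead 7.46 yhead -82.54 tilt [-0. -0. -1.]
dr [0.     0.     0.0019]
dp_after_turn [ 0.9209 -0.3618  0.1877]
[-0.87970876  0.27986675 -2.68896332] 0.03910225277688262 16.25 [-0.0001527   0.00086776  0.00056348 -0.00026474 -0.00138619  0.0012184 ]
```

View pics/w12a.png

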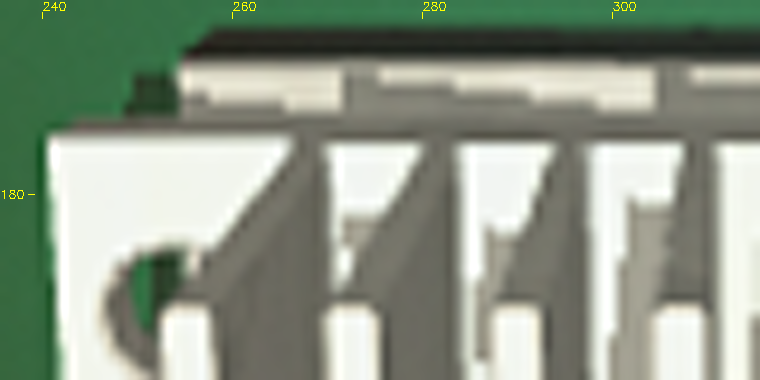

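View pics/w12b.png

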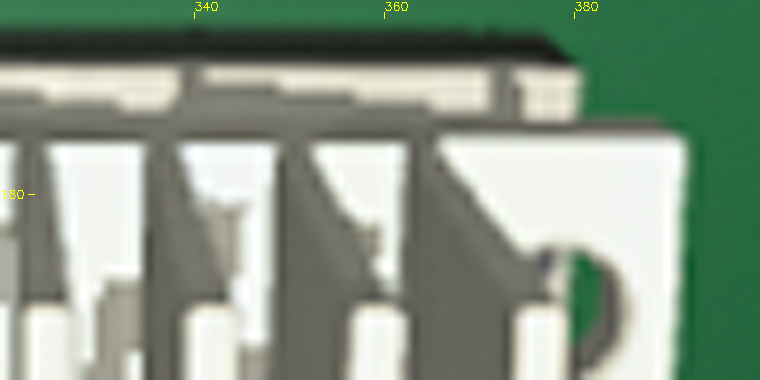

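View pics/s12.png

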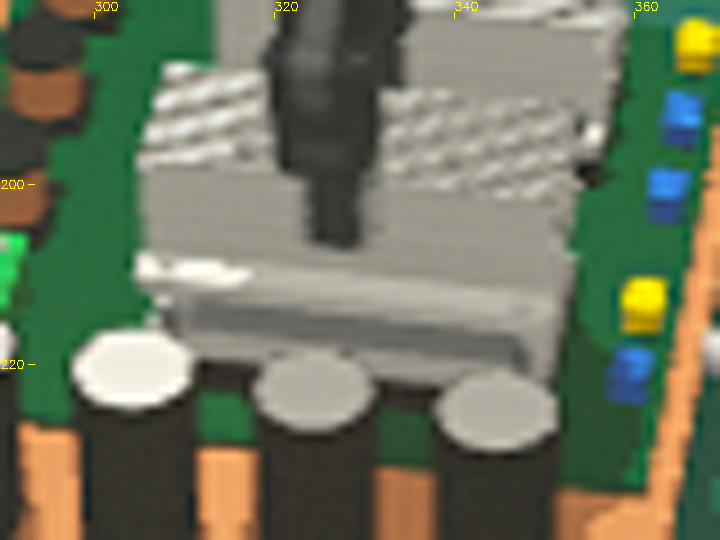

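View pics/t12.png

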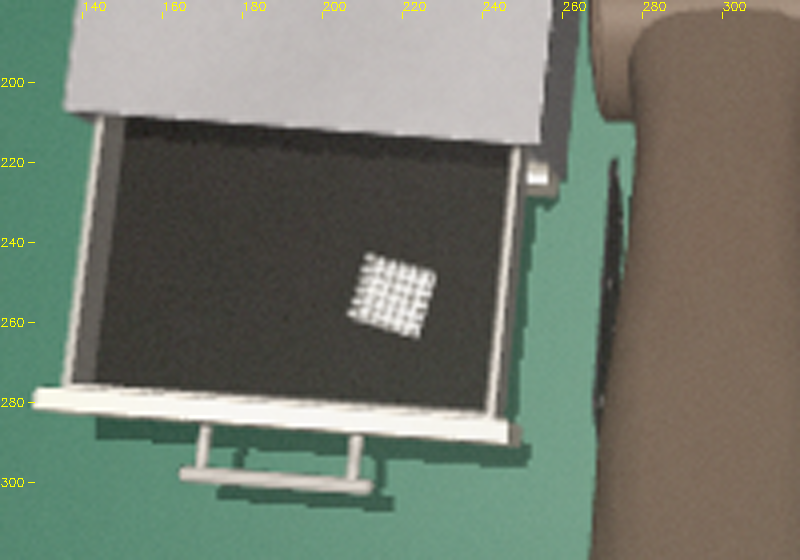

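Run:
```python
from h import *
np.set_printoptions(precision=4,suppress=True)
c=cam('wrist');p,r=pose();m=r.as_matrix()
k=(unproj(c,[[240.5,173.7],[391.9,173.7]],p[2]-.0364)-p)@m*1e3
b=(unproj(c,[[254.3,165.9],[380.3,165.9]],.0887)-p)@m*1e3
print('sink-brick',(k-b).mean(0))
cs=p+m@np.array([-.0018,.0010,.0424]);print(cs,cs-[.5553,-.1906,.1007])
# side relative: fit sink & brick translation in x,y by pixel
s=cam('side'); ax=np.array([np.cos(np.radians(7.4)),np.sin(np.radians(7.4)),0]);ay=np.array([-ax[1],ax[0],0])
A=np.array([ax,ay,[0,0,1]])
F=cs+np.array([[.0585,.02,.042],[.0585,-.02,.042],[.0585,.0305,.006],[-.0585,.0305,.006]])@A
print(proj(s,F)); crop(s,290,175,370,235,9,'s13.png',proj(s,F))
```

```text
sink-brick [  0.6213  -0.5305 -28.1847]
[ 0.5548 -0.1909  0.1109] [-0.0005 -0.0003  0.0102]
[[305.1113 196.3932]
 [308.2144 186.4335]
 [304.7269 209.8493]
 [350.2646 214.9722]]
```

View pics/s13.png

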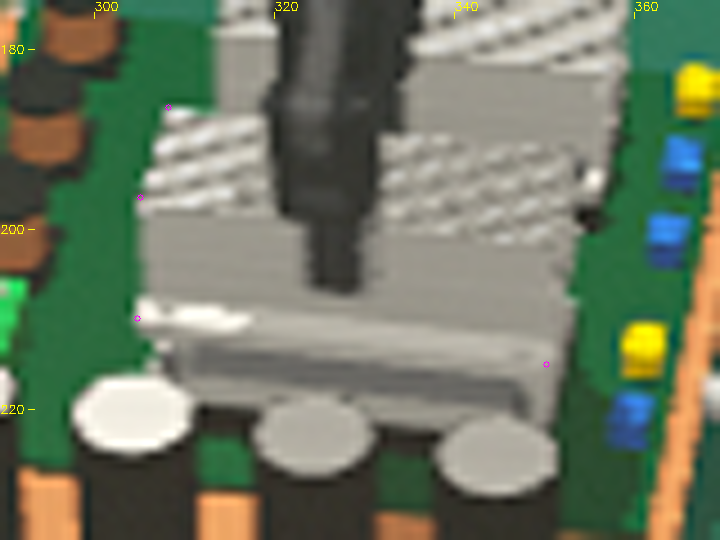

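Run:
```python
from h import *
print(arm.job_done())
s=monitor.read_state();print(s['time'],s['ft_force'],s['gripper_width'],s['position'])
```

```text
the job is handed in; nothing more can be done
None
the job is handed in; nothing more can be done
```

I opened the top drawer by about 0.18–0.19 m and gripped the long heat sink by its fin sides. I carried it over the unit and handed the job in at about 16.5 s, with the sink held level above the bare brick.

**Last checks:**
- **Line-up:** the centre is within about 1 mm of the studs' middle along each brick axis. The wrist camera's sink-to-brick comparison gave +0.6 / −0.5 mm and the estimate from the arm's pose gave −0.5 / −0.3 mm. The side picture agreed to about 1 px (about 2 mm).
- **Height and angle:** the underside is about 10 mm above the stud tips, and the long axis is within about 0.1° of the brick's. I saw no tilt in the tool, and the sink looked level in the side view.
- **Grip and contact:** the gripper opening is steady at 39 mm. The wrist force is only about −2 to −2.7 N, which is about the sink's weight, so I saw no sign of contact with the unit. No moves passed near the loose bench items, though I did not re-measure them at the end.
- **Small heat sink:** the last top picture shows it still in the drawer.

**Disagreements:**
- **Orientation in the drawer:** the sink lay with its long axis along the drawer's depth, not its width as described. I gripped it according to the pictures.
- **Position readings:** my earlier top-camera readings differed by up to 4–5 mm from the wrist camera's. I relied on the wrist camera's sink-to-brick comparison and shifted the sink about 1.7 mm at the end.

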